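# Raise the bench rack's shelf two rungs and park the appliance under it

## Robot

A 6-joint arm with a two-finger parallel gripper is mounted at the origin on the work surface. World frame = base frame: x ahead of the robot, y to its left, z up, the work surface at z = 0. Lengths are in m, angles in rad, forces in N, time in s.
With the tool pointing down it reaches from about 0.35 to 0.775 m from the base axis. Payload 5.5 kg.
Tool frame: the origin (TCP) lies between the finger pads; the fingertips stand 22 mm ahead of it and the grasp point (between the pads) lies 3 mm ahead of it (env.finger_overhang is the distance from the TCP to the fingertips, in m); y points along the fingers, x is the direction in which the jaws open and shut, and the axes are right-handed (so a half turn about y gives the same grasp; the last joint's range is limited). The gripper opens to 85 mm and grips with 20 to 120 N. Pads are 22 mm wide; open, the fingers measure 114 mm over their backs; the gripper's body (76 mm by 85 mm) begins 54 mm behind the grasp point. The pads swing forward as they close: fully open they stand 13 mm farther back than shut.
Start: joints at [0.994, 0.313, 0.046, 1.304, 0, 1.431], TCP at [0.243, 0.521, 0.226] pointing down, gripper open.
Joint ranges: [-2.76, 2.76], [-0.86, 1.69], [-1.03, 1.26], [-2.2, 2.34], [-1.47, 1.5], [-3.14, 3.14]. Speed limits (rad/s): [2.57, 2.57, 3.14, 3.14, 3.14, 3.14].

## Interface

Orientations are given as a unit quaternion [w, x, y, z].
In Python, from workcell import monitor, cams, job, env gives the robot as it stands.
- The arm moves only by the tool drive_tool, never from a script. Its argument "plan" is text: rows parted by semicolons, each of 7 numbers parted by spaces: the opening, from -1 (shut) to 1 (fully open), then the shift along the tool's x, y, z in mm, then the turn, a rotation vector about the tool's x, y, z in degrees. In form: gripper x y z rx ry rz; .... A call has 1 to 8 rows; each row shifts and turns the pose as measured when the row begins, along the tool's axes as they then stand; what a row does not reach is not made up. A row lasts 1/8 s, in which the tool goes at most 62.5 mm and 10.7 degrees, less where a joint would pass 70% of its speed; a pose out of reach is approached as far as the arm can. A call is refused whole if a number of a shift passes 62.5 or a number of a turn 10.7, either way. A call with a gripper value outside its range is refused whole. The fingers move at their own pace and stop on an object; "grip_force" is the grip in N (left out, the last holds). Time passes only in rows, so rows that do not move let the fingers close. It gives the time, the measured TCP pose, the force and the opening at its end, in the units of the state.
- monitor.get_state(): the state, without advancing time (a new reading comes with each control period).
- cams.read_camera(name): name is "scene" or "top" or "wrist"; returns (picture, depth): 480x640x3 uint8, red, green, blue; 480x640 float32, m along the optical axis (not along the pixel's ray), 0 where there is no reading.
- cams.calibration(name): a dict with "fx", "fy", "cx", "cy" (pixels), "R" (3x3) and "t" (3): a world point X has camera coordinates R X + t. Camera axes: x right, y down, z forward; pixel columns grow to the right and rows downward; lengths in m; the calibration is good to about 2 mm. The wrist camera is an equidistant fisheye: a pixel r from the principal point sees the ray r / f radians off the axis. A picture is of the moment at which its call begins: read the wrist's pose just before it. calibration takes no time and is no camera call; for the wrist camera it gives the pose at the moment of the call.
- job.hand_in(): hands the job in, once; it reports no verdict.
The state is a dict: "clock": time; "joint_pos": joint angles; "qvel": joint speeds; "tau": joint torques, N m; "tcp_pos": TCP position; "orientation": TCP orientation; "wrist_force": force on the tool from outside, world axes, zero at the start; "ft_torque": the same for the moment, N m; "finger_gap": finger opening in m.
Only numpy, scipy, OpenCV 4.12 (cv2) and the standard library are available. Lean on these libraries where they do the work, as an engineer would, in place of code of your own. Each camera call takes 0.05 s, during which the arm holds its last target.

## Task

The white appliance is too tall to go under the bench rack's shelf. Lift the shelf by its black tab until its pawl has dropped over the rung two above the one it hangs on now (not one, not three), let it down gently so that it hangs on that rung, then stand the appliance under it between the foot rails, its back pushed home against the rack's low crossbar and its front looking out. Leave everything else on the table where it is.

Things in the scene. Friction and masses are not known exactly. Their poses are not given: they have to be found in the camera images.
- rack: Fixed bench rack of white slotted steel. Origin on the table, midway between its two uprights; x points from its open front (-x) to its back, z up. Uprights 25 x 20 mm, 370 high, at y = +-75 mm. Foot rails 20 mm high along x from -160 to +100 mm, inner faces at y = +-65 mm.
- rung (a point): Middle of the wanted rung, 190 mm up at x = 0 of the rack. Four round steel rungs (dia. 14) cross between the uprights, centres 90, 140, 190 and 240 mm up; the shelf starts on the lowest.
- stop (a point): Middle of the front face of the rack's low crossbar (the back stop), 30 mm up; the bar is 30 mm high, its front face at x = -12.5 mm in the rack's frame.
- light_bar (a point): Middle of the underside of the rack's fixed light bar, 345 mm up, over the shelf's front: 240 mm long (y), x from -175 to -145 mm in the rack's frame, on two arms at y = +-95 mm. A gripper on the tab must lean back about 40 degrees from vertical (fingers pointing to the rack's back) to keep clear of it as the tab rises.
- shelf (a joint): Height (m) of the sliding shelf above its start: 0, 0.050, 0.100 (wanted), 0.150 when hanging on the four rungs; upper stop 0.185. 0.35 to 0.75 kg, little friction: it falls if let go off a rung. 150 mm wide, from x = -120 to -17 mm in the rack's frame; underside 75 mm up at joint 0. Two capped jars are fixed on it.
- pawl (a joint): Angle (rad) of the steel gravity pawl at the shelf's back: 0 = level, nose out over the rung, bearing load. As the shelf rises past a rung the rung folds the nose down (up to about 1 rad); it swings back to 0 once the shelf is 16 mm above that rung's hanging height. Lowered from 20 to 60 mm above that height, the shelf comes to hang on that rung. It cannot go down past a rung again.
- tab (a point): Centre of the grip of the shelf's black lifting tab, on its middle line: a bar 20 mm wide (y), 24 mm high, sticking out 45 mm to the front (-x), its tip 15 mm in front of this point. Moves with the shelf; axes as the rack's. 150 mm in front of the rack's origin, 85 mm up at joint 0.
- unit_center (a point): Centre, 70 mm up, of the loose white appliance with blue side panels (0.35 to 0.7 kg): body 120 (x) x 100 (y) x 105 mm high; on top a white handle bar along x, 62 long, 18 wide (y), 14 high, centred 63 mm above this point (133 mm up), on two posts. x points from its front (dark vent strip, two round knobs) to its back.
- unit_front (a point): Point on the appliance's front face, on its middle line, 40 mm above its foot: a good place to push. 60 mm in front of the centre. When the appliance is home this point is 132.5 mm in front of the rack's origin.
- carton: Bystander: brown carton 100 x 80 x 70 mm; origin under its middle. Leave alone.
- jar_a: Bystander: clear jar with white cap, dia. 58, 132 mm high; origin under its middle. Leave alone.
- jar_b: Bystander: a second such jar. Leave alone.
- clip_strip: Bystander: white plastic clip strip 150 x 28 x 20 mm lying flat; origin under its middle. Leave alone.
- tape: Bystander: roll of brown tape, dia. 70, 30 mm high; origin under its middle. Leave alone.
- driver: Bystander: screwdriver lying on the table. Leave alone.
There are look-alikes about, which are no part of the job. What is shaped like the part that bears unit_center but green is not meant.

How it is judged:
On the way:
1. the shelf hangs by its pawl on the rung two above its first (value of joint shelf between 0.094 and 0.105 m and value of joint pawl below 0.15 rad and contact force between the fingers and shelf below 0.5 N), for 0.2 s.
At the end, for the whole second after the job is handed in: The shelf hangs by its pawl on the rung two above its first one (joint 0.094 to 0.105 m, pawl within 0.15 rad of level); the appliance stands upright on the table under it, back against the crossbar (within 12 mm), within 25 mm of the middle and 0.2 rad of square, front looking out, at rest (value of joint shelf between 0.094 and 0.105 m and value of joint pawl below 0.15 rad and x of unit_center in the frame of rack above -0.0845 m and x of unit_front in the frame of rack below -0.11 m and y of unit_center in the frame of rack between -0.025 and 0.025 m and angle between the x axis of unit_center and the x axis of rack, either way round below 0.2 rad and angle between unit_center's own z axis and vertical below 0.08 rad and height (world z) of unit_center below 0.08 m and linear speed of unit below 0.02 m/s); the robot touches nothing.
It fails at once if the shelf drops (falls faster than 0.4 m/s) (velocity of joint shelf below -0.4 m/s).
It fails at once if the appliance is tipped over 0.5 rad (angle between unit_center's own z axis and vertical above 0.5 rad).
It fails at once if a bystander is moved by more than 40 mm (distance of any of carton, jar_a, jar_b, clip_strip, tape, driver from where it was at the start of the episode above 0.04 m).
It also fails if it takes over 72 s, if anything falls off the work surface, if the arm or the gripper's body presses on something with over 40 N, if the wrist force passes 120 N, or if a joint passes its speed limit or range.

## Working session

There is one attempt and no reset: what is moved stays moved. The work goes in short steps, Python scripts to look and compute and a tool call to move; the robot and the scene stay as the last step left them, time stands still between calls to the robot, and variables do not carry over. Pictures are saved under pics/ and viewed, and the job is handed in when it is done.

Besides the shell and the picture viewer there is one more tool, called after "Call:" by a JSON object that holds its "fn" and its "kwargs". drive_tool: Moves the arm, as the interface text tells. Its arguments: {"type":"object","properties":{"plan":{"type":"string"},"grip_force":{"type":"number"}},"required":["plan"]}

```bash
ls; mkdir -p pics; python3 - <<'E'
from workcell import monitor,cams,job,env
import cv2,numpy as np
print(monitor.get_state())
for n in ["scene","top","wrist"]:
    c=cams.calibration(n); print(n,c)
    p,d=cams.read_camera(n); cv2.imwrite(f"pics/{n}0.png",p[:,:,::-1]); np.savez(f"pics/{n}0.npz",p=p,d=d,R=c['R'],t=c['t'],k=[c['fx'],c['fy'],c['cx'],c['cy']])
E
```

```text
pics
{'clock': 0.0, 'joint_pos': array([ 9.94395587e-01,  3.13992905e-01,  4.49812748e-02,  1.30359806e+00,
       -1.43267535e-05,  1.43118336e+00]), 'qvel': array([-0.00024739, -0.00049474, -0.00022276,  0.00102444, -0.00199157,
       -0.00096387]), 'tau': array([-1.51061889e-03, -4.80637658e+01,  2.98528129e+01,  1.96281925e-02,
       -2.99877647e-04, -1.29431501e-05]), 'tcp_pos': array([0.2429761 , 0.52056683, 0.22461408]), 'orientation': array([-0.59618372,  0.59672442,  0.37921087, -0.38037358]), 'wrist_force': array([ 0.12618124, -0.26756784, -0.49295581]), 'ft_torque': array([-0.02165943,  0.02857766, -0.00521784]), 'finger_gap': 0.08549515818795513}
scene {'fx': 496.8646953697964, 'fy': 496.8646953697964, 'cx': 320.7136715021362, 'cy': 229.0509868363292, 'R': array([[ 0.73564936,  0.67735103, -0.00395024],
       [ 0.5196815 , -0.56813079, -0.63808976],
       [-0.434455  ,  0.46735746, -0.76995185]]), 't': array([-0.37882393, -0.08220278,  1.6600715 ])}
top {'fx': 580.7236799933944, 'fy': 580.7236799933944, 'cx': 310.1729726306596, 'cy': 233.5266731757712, 'R': array([[ 0.023712  , -0.999636  ,  0.01286885],
       [-0.99831335, -0.02435904, -0.0526982 ],
       [ 0.05299249, -0.01159757, -0.99852756]]), 't': array([0.01229831, 0.48267754, 1.55190483])}
wrist {'fx': 371.64829954431775, 'fy': 371.64829954431775, 'cx': 317.09078346812396, 'cy': 235.95619184706723, 'R': array([[ 0.4228098 ,  0.90621503, -0.00248759],
       [ 0.87448693, -0.40728341,  0.2634252 ],
       [ 0.23770672, -0.11355412, -0.96467662]]), 't': array([-0.57283327, -0.03491055,  0.37892691])}
```

View pics/scene0.png

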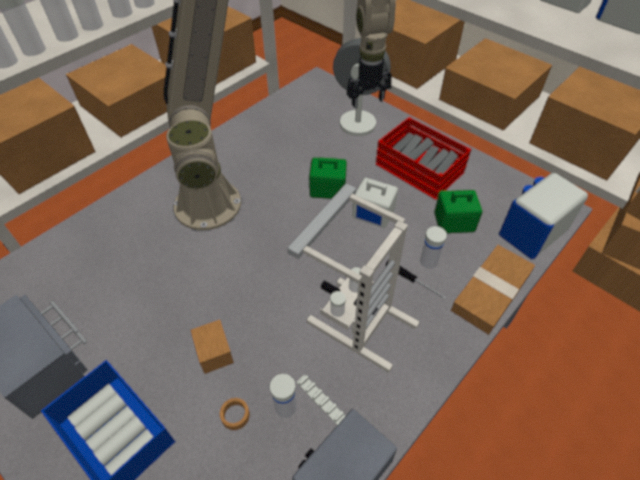

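View pics/top0.png

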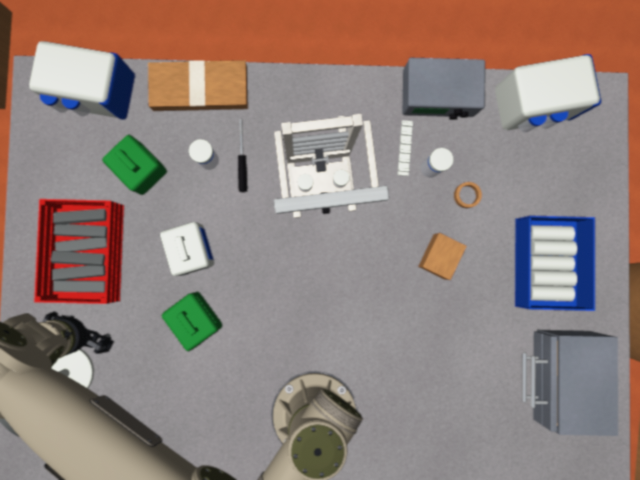

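View pics/wrist0.png

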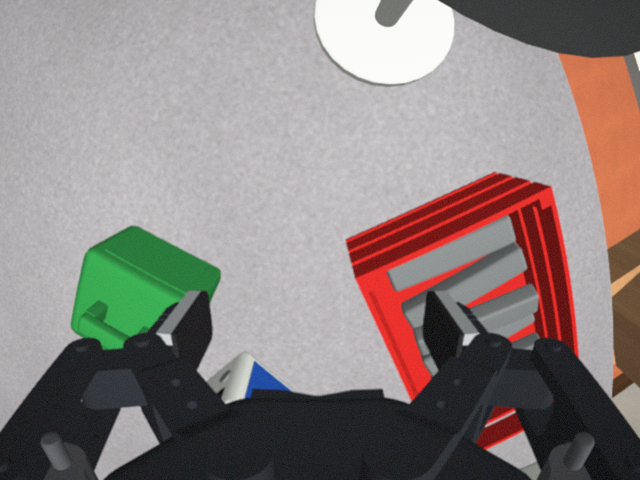

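Candidates for the appliance in the top view are: the white box with handle at (186,249), green look-alikes at (133,163) and (191,321), and large white/blue boxes at (80,78) and (550,92). By the description it is (186,249). The rack is at about (325,165), with the tab near (326,209). I'll check close crops next.

```bash
cat > h.py <<'E'
import numpy as np,cv2
def load(n):
    z=np.load(f"pics/{n}.npz"); return z
def cloud(z):
    fx,fy,cx,cy=z['k']; d=z['d']; v,u=np.mgrid[0:480,0:640]
    P=np.stack([(u-cx)/fx*d,(v-cy)/fy*d,d],-1)
    W=(P-z['t'])@z['R']; W[d==0]=np.nan
    return W
def snap(n,tag):
    from workcell import cams
    c=cams.calibration(n); p,d=cams.read_camera(n); cv2.imwrite(f"pics/{tag}.png",p[:,:,::-1])
    np.savez(f"pics/{tag}.npz",p=p,d=d,R=c['R'],t=c['t'],k=[c['fx'],c['fy'],c['cx'],c['cy']])
def crop(tag,u0,u1,v0,v1,s,out):
    p=cv2.imread(f"pics/{tag}.png")[v0:v1,u0:u1]; cv2.imwrite(f"pics/{out}.png",cv2.resize(p,None,fx=s,fy=s,interpolation=cv2.INTER_CUBIC))
E
python3 - <<'E'
from h import *
crop("top0",260,400,100,225,5,"c1"); crop("top0",150,225,210,285,7,"c2"); crop("scene0",270,430,160,380,3,"c3")
z=load("top0"); W=cloud(z)
for n,(u0,u1,v0,v1) in dict(unit=(155,220,215,285),rack=(270,392,105,220)).items():
    w=W[v0:v1,u0:u1].reshape(-1,3); w=w[np.isfinite(w).all(1)]
    h,e=np.histogram(w[:,2],bins=np.arange(-.02,.42,.01)); print(n,[(round(a,2),b) for a,b in zip(e,h) if b>10])
w=W[215:285,155:220].reshape(-1,3)
for lo,hi in [(.108,.13),(.132,.15)]:
    s=w[(w[:,2]>lo)&(w[:,2]<hi)]; r=cv2.minAreaRect((s[:,:2]*1000).astype(np.float32)); print(lo,len(s),r,s.mean(0))
w=W[105:220,270:392].reshape(-1,3)
for lo,hi in [(.35,.40)]:
    s=w[(w[:,2]>lo)&(w[:,2]<hi)]; r=cv2.minAreaRect((s[:,:2]*1000).astype(np.float32)); print(lo,len(s),r,s.mean(0))
E
```

```text
unit [(np.float64(-0.01), np.int64(1165)), (np.float64(0.0), np.int64(1252)), (np.float64(0.01), np.int64(25)), (np.float64(0.02), np.int64(24)), (np.float64(0.03), np.int64(27)), (np.float64(0.04), np.int64(30)), (np.float64(0.05), np.int64(38)), (np.float64(0.06), np.int64(29)), (np.float64(0.07), np.int64(27)), (np.float64(0.08), np.int64(48)), (np.float64(0.09), np.int64(260)), (np.float64(0.1), np.int64(1332)), (np.float64(0.11), np.int64(69)), (np.float64(0.12), np.int64(11)), (np.float64(0.13), np.int64(125)), (np.float64(0.14), np.int64(68))]
rack [(np.float64(-0.02), np.int64(12)), (np.float64(-0.01), np.int64(3392)), (np.float64(0.0), np.int64(3022)), (np.float64(0.01), np.int64(175)), (np.float64(0.02), np.int64(139)), (np.float64(0.04), np.int64(40)), (np.float64(0.07), np.int64(199)), (np.float64(0.08), np.int64(928)), (np.float64(0.09), np.int64(333)), (np.float64(0.1), np.int64(286)), (np.float64(0.11), np.int64(90)), (np.float64(0.12), np.int64(64)), (np.float64(0.13), np.int64(142)), (np.float64(0.14), np.int64(527)), (np.float64(0.15), np.int64(99)), (np.float64(0.1
[... 479 characters left out ...]
 np.int64(22)), (np.float64(0.31), np.int64(21)), (np.float64(0.32), np.int64(19)), (np.float64(0.33), np.int64(22)), (np.float64(0.34), np.int64(28)), (np.float64(0.35), np.int64(189)), (np.float64(0.36), np.int64(2741)), (np.float64(0.37), np.int64(636))]
0.108 230 ((431.85186767578125, 340.8965148925781), (114.35121154785156, 94.05628967285156), 18.89885139465332) [0.43078721 0.34045635 0.1103326 ]
0.132 185 ((432.0090637207031, 342.2444763183594), (61.36101531982422, 18.321033477783203), 19.020273208618164) [0.43131896 0.34153119 0.13911007]
0.35 3566 ((614.6463012695312, -3.4686279296875), (187.85467529296875, 240.14686584472656), 8.270472526550293) [ 0.59997643 -0.0059702   0.36675167]
```

View pics/c1.png

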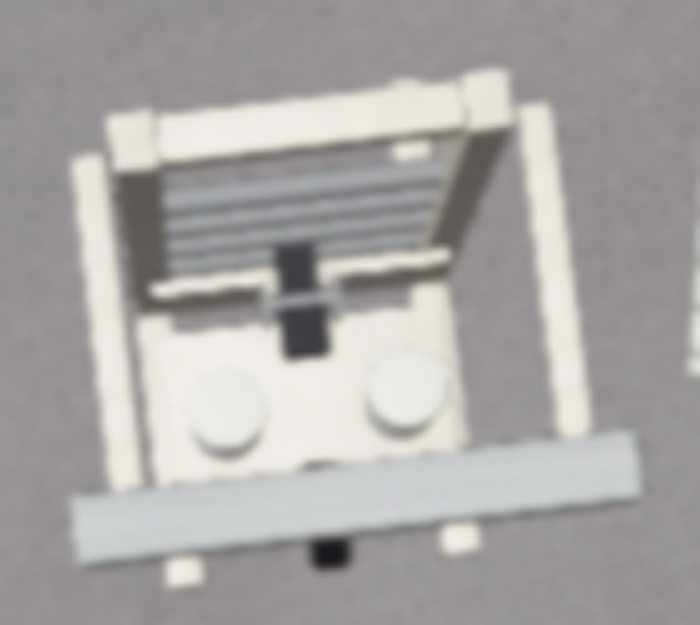

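View pics/c2.png

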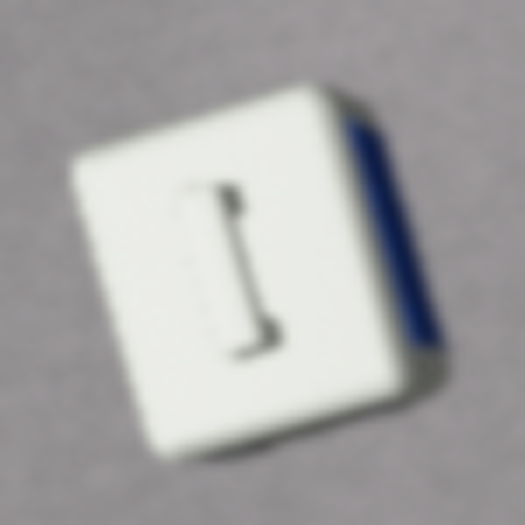

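View pics/c3.png

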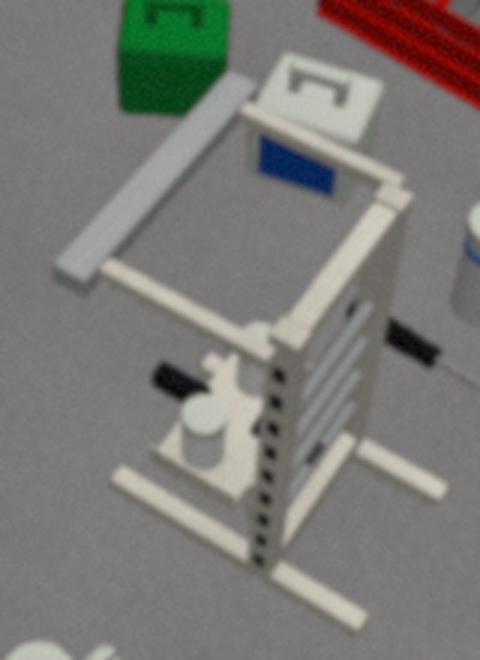

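```bash
cat >> h.py <<'E'
from scipy.spatial.transform import Rotation as Ro, Slerp
YAW=np.radians(8.27); O=np.array([.6950,.0082,0])
RK=Ro.from_euler('z',YAW).as_matrix()
def r2w(p): return O+RK@np.array(p,float)
def w2r(p): return RK.T@(np.array(p)-O)
def tool(yaw,tilt):
    c,s=np.cos(yaw),np.sin(yaw); t=np.radians(tilt)
    x=np.array([-s,c,0]); y=np.array([np.sin(t)*c,np.sin(t)*s,-np.cos(t)]); return np.stack([x,y,np.cross(x,y)],1)
def st():
    from workcell import monitor
    s=monitor.get_state(); q=s['orientation']; return s,np.array(s['tcp_pos']),Ro.from_quat(np.roll(q,-1)).as_matrix()
def rows(pt,Rt,n,start=None):
    "pt: grasp-point target in world"
    p,R=start if start else st()[1:]
    pt=pt-0.003*Rt[:,1]
    d=Ro.from_matrix(R.T@Rt).as_rotvec(degrees=True)/n
    cp,cR=p,R
    for i in range(n):
        npos=p+(pt-p)*(i+1)/n
        print(np.round(cR.T@(npos-cp)*1000,1),np.round(d,2))
        cR=cR@Ro.from_rotvec(d,degrees=True).as_matrix(); cp=npos
    return pt,Rt
def show():
    s,p,R=st(); g=p+.003*R[:,1]; print('t',s['clock'],'grasp rack',np.round(w2r(g)*1000,1),'world',np.round(g,4),'gap',round(s['finger_gap'],4),'F',np.round(s['wrist_force'],1),'q',np.round(s['joint_pos'],2),'tilt',round(np.degrees(np.arccos(-R[2,1])),1),'yaw',round(np.degrees(np.arctan2(-R[0,0],R[1,0])),1),'xz',round(R[2,0],3))
def proj(z,P):
    fx,fy,cx,cy=z['k']; c=z['R']@np.array(P)+z['t']; return int(round(fx*c[0]/c[2]+cx)),int(round(fy*c[1]/c[2]+cy))
E
python3 - <<'E'
from h import *
for n,cr in (("top0",(260,400,100,225,5)),("scene0",(270,430,160,380,3))):
    z=load(n); u0,u1,v0,v1,s=cr
    p=cv2.resize(cv2.imread(f"pics/{n}.png")[v0:v1,u0:u1],None,fx=s,fy=s)
    def pr(P):
        fx,fy,cx,cy=z['k']; c=z['R']@P+z['t']; return (int((fx*c[0]/c[2]+cx-u0+.5)*s),int((fy*c[1]/c[2]+cy-v0+.5)*s))
    L=[[(-165,-10,97),(-165,10,97),(-120,10,97),(-120,-10,97),(-165,-10,97)]]
    for e in(1,-1): L+=[[(-160,e*65,20),(100,e*65,20)],[(-160,e*65,20),(-160,e*85,20)],[(-12.5,e*65,370),(12.5,e*65,370),(12.5,e*85,370),(-12.5,e*85,370),(-12.5,e*65,370)]]
    for l in L:
        for a,b in zip(l,l[1:]): cv2.line(p,pr(r2w(np.array(a)/1e3)),pr(r2w(np.array(b)/1e3)),(0,0,255),1)
    cv2.imwrite(f"pics/o_{n}.png",p[:600])
rows(r2w([-.21,0,.16]),tool(YAW,40),12)
E
```

```text
[-32.5   5.2 -37.4] [-3.24 -2.66 -0.97]
[-34.2   6.7 -35.5] [-3.24 -2.66 -0.97]
[-36.    8.1 -33.5] [-3.24 -2.66 -0.97]
[-37.6   9.3 -31.3] [-3.24 -2.66 -0.97]
[-39.2  10.4 -29. ] [-3.24 -2.66 -0.97]
[-40.7  11.2 -26.5] [-3.24 -2.66 -0.97]
[-42.   12.  -23.9] [-3.24 -2.66 -0.97]
[-43.3  12.5 -21.2] [-3.24 -2.66 -0.97]
[-44.4  12.9 -18.5] [-3.24 -2.66 -0.97]
[-45.4  13.1 -15.7] [-3.24 -2.66 -0.97]
[-46.3  13.1 -12.8] [-3.24 -2.66 -0.97]
[-47.1  13.   -9.9] [-3.24 -2.66 -0.97]
```

View pics/o_top0.png

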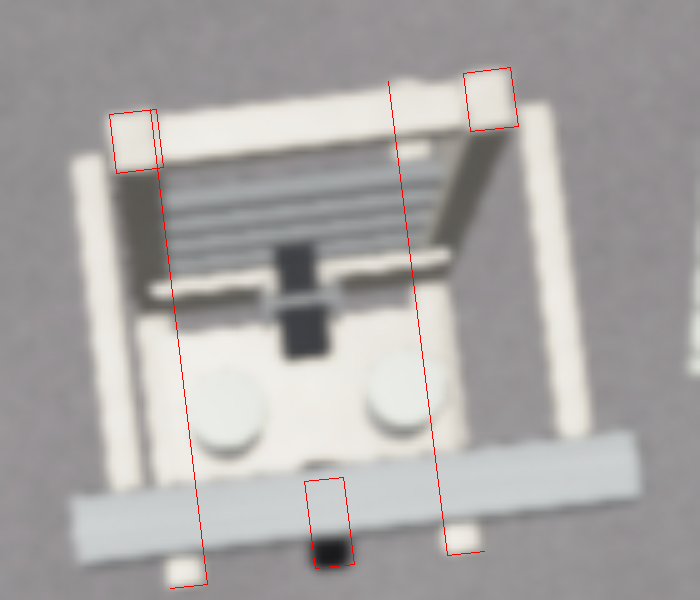

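View pics/o_scene0.png

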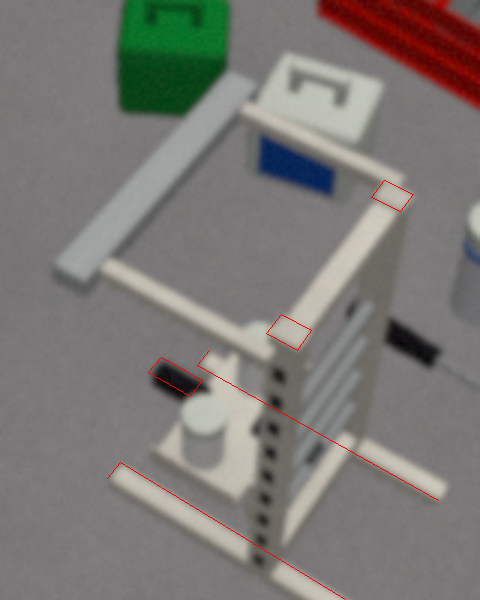

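The overlay fits both views: the tab, rails and upright tops are within about 2 mm. Now I move to the pre-grasp pose.

Call:
{"fn": "drive_tool", "kwargs": {"plan": "1 -32.5 5 -37.5 -3.2 -2.7 -1; 1 -34 6.5 -35.5 -3.2 -2.7 -1; 1 -36 8 -33.5 -3.2 -2.7 -1; 1 -37.5 9.5 -31.5 -3.2 -2.7 -1; 1 -39 10.5 -29 -3.2 -2.7 -1; 1 -40.5 11 -26.5 -3.2 -2.7 -1; 1 -42 12 -24 -3.2 -2.7 -1; 1 -43.5 12.5 -21 -3.2 -2.7 -1"}}

```text
clock: 1.15
tcp_pos: [0.4119, 0.1533, 0.1813]
orientation: [-0.384, 0.602, 0.606, -0.351]
wrist_force: [0.2, -0.0, 0.7]
finger_gap: 0.0854
```

```bash
python3 - <<'E'
from h import *
show(); rows(r2w([-.21,0,.16]),tool(YAW,40),5)
E
```

```text
t 1.15 grasp rack [-257.9  184.2  178.7] world [0.4133 0.1534 0.1787] gap 0.0854 F [ 0.2 -0.   0.7] q [ 0.23 -0.3  -0.81  0.59 -0.08  0.24] tilt 27.5 yaw -1.2 xz 0.042
[-34.9   9.1 -12.6] [-2.48 -1.85 -0.65]
[-35.4   9.3 -11.1] [-2.48 -1.85 -0.65]
[-35.9   9.3  -9.5] [-2.48 -1.85 -0.65]
[-36.2   9.3  -8. ] [-2.48 -1.85 -0.65]
[-36.6   9.2  -6.4] [-2.48 -1.85 -0.65]
```

Call:
{"fn": "drive_tool", "kwargs": {"plan": "1 -35 9 -12.5 -2.5 -1.9 -0.7; 1 -35.5 9.5 -11 -2.5 -1.9 -0.7; 1 -36 9.5 -9.5 -2.5 -1.9 -0.7; 1 -36 9.5 -8 -2.5 -1.9 -0.7; 1 -36.5 9 -6.5 -2.5 -1.9 -0.7; 1 0 0 0 0 0 0"}}

```text
clock: 1.9
tcp_pos: [0.4859, -0.0312, 0.162]
orientation: [-0.271, 0.593, 0.688, -0.317]
wrist_force: [-0.3, -0.2, 0.5]
finger_gap: 0.0856
```

```bash
python3 - <<'E'
from h import *
show(); rows(r2w([-.153,0,.085]),tool(YAW,40),4)
snap("wrist","w1")
E
```

```text
t 1.9 grasp rack [-210.6   -8.9  159.7] world [ 0.4879 -0.0309  0.1597] gap 0.0856 F [-0.3 -0.2  0.5] q [-0.48 -0.28 -0.99  0.26  0.39 -0.51] tilt 40.7 yaw 8.6 xz -0.004
[ 2.2 23.6  1.2] [0.18 0.09 0.01]
[ 2.2 23.6  1.2] [0.18 0.09 0.01]
[ 2.2 23.6  1.1] [0.18 0.09 0.01]
[ 2.2 23.6  1. ] [0.18 0.09 0.01]
```

View pics/w1.png

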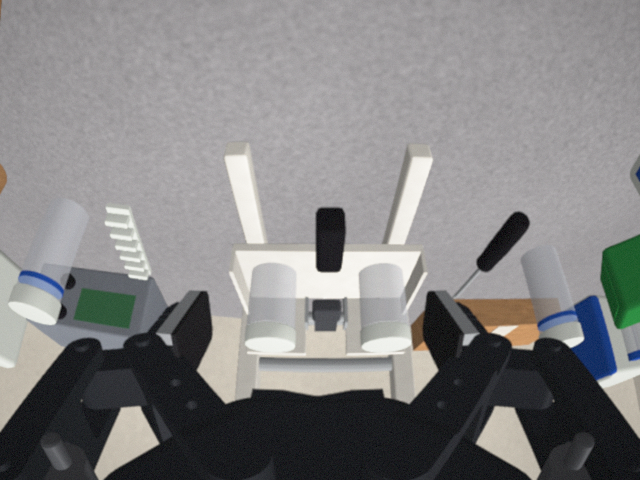

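Call:
{"fn": "drive_tool", "kwargs": {"plan": "0.2 2.2 23.5 1 0.2 0 0; 0.2 2.2 23.5 1 0.2 0 0; 0.2 2.2 23.5 1 0.2 0 0; 0.2 2.2 18 1 0.2 0 0; 0.2 0 0 0 0 0 0"}}

```text
clock: 2.58
tcp_pos: [0.5375, -0.0054, 0.0906]
orientation: [-0.275, 0.588, 0.689, -0.324]
wrist_force: [0.5, 0.1, 0.1]
finger_gap: 0.0509
```

```bash
python3 - <<'E'
from h import *
show(); rows(r2w([-.153,0,.085]),tool(YAW,40),1)
snap("wrist","w2")
E
```

```text
t 2.575 grasp rack [-155.9    9.2   88.3] world [ 0.5394 -0.0051  0.0883] gap 0.0509 F [0.5 0.1 0.1] q [-0.34 -0.03 -1.02 -0.05  0.31 -0.4 ] tilt 39.7 yaw 9.1 xz -0.001
[-9.2  4.3  0.1] [-0.27  0.68  0.46]
```

View pics/w2.png

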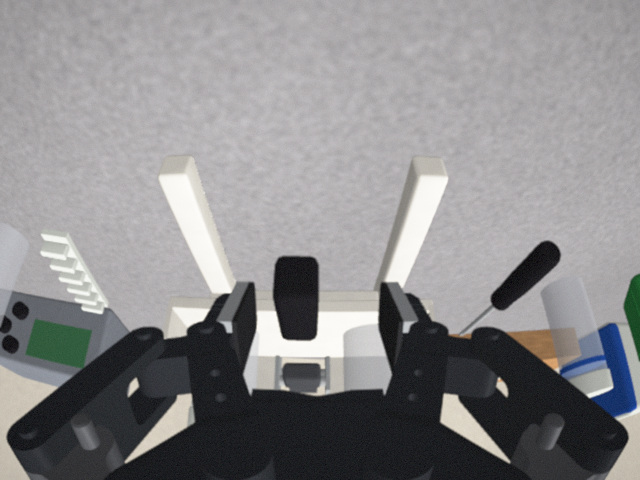

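Call:
{"fn": "drive_tool", "kwargs": {"plan": "0.2 -9 3 0 0 0 0; 0.2 0 0 0 0 0 0"}}

```text
clock: 2.88
tcp_pos: [0.5411, -0.014, 0.0903]
orientation: [-0.274, 0.588, 0.689, -0.323]
wrist_force: [-0.2, -0.1, 0.7]
finger_gap: 0.0511
```

```bash
python3 - <<'E'
from h import *
show(); rows(r2w([-.153,0,.085]),tool(YAW,40),1)
E
```

```text
t 2.875 grasp rack [-153.6    0.2   88. ] world [ 0.543  -0.0137  0.088 ] gap 0.0511 F [-0.2 -0.1  0.7] q [-0.36 -0.02 -1.02 -0.05  0.32 -0.41] tilt 39.9 yaw 9.2 xz -0.003
[-0.2  2.7  1.5] [-0.14  0.78  0.46]
```

Before gripping, I test the lift in free air, since q3 is near its limit.

Call:
{"fn": "drive_tool", "kwargs": {"plan": "0.2 0 -15.3 -12.9 0 0 0; 0.2 0 -15.3 -12.9 0 0 0; 0.2 0 -15.3 -12.9 0 0 0; 0.2 0 -15.3 -12.9 0 0 0; 0.2 0 0 0 0 0 0"}}

```text
clock: 3.5
tcp_pos: [0.5407, -0.016, 0.1751]
orientation: [-0.273, 0.59, 0.688, -0.322]
wrist_force: [0.5, -0.9, -0.9]
finger_gap: 0.051
```

```bash
python3 - <<'E'
from h import *
show()
E
```

```text
t 3.5 grasp rack [-154.2   -1.7  172.8] world [ 0.5426 -0.0157  0.1728] gap 0.051 F [ 0.5 -0.9 -0.9] q [-0.36 -0.18 -0.88  0.24  0.32 -0.41] tilt 40.0 yaw 8.9 xz -0.004
```

Lifting relaxes q3. I go back down, a little to the front for margin, and grip.

Call:
{"fn": "drive_tool", "kwargs": {"plan": "0.2 1 15.3 12.9 0 0.4 0.3; 0.2 1 15.3 12.9 0 0.3 0; 0.2 0 15.3 12.9 0 0 0; 0.2 0 15.3 12.9 0 0 0; 0.2 0 0 0 0 0 0"}}

```text
clock: 4.12
tcp_pos: [0.5375, -0.0149, 0.0905]
orientation: [-0.278, 0.594, 0.684, -0.319]
wrist_force: [-0.4, -0.1, -0.1]
finger_gap: 0.0513
```

```bash
python3 - <<'E'
from h import *
show(); rows(r2w([-.153,0,.085]),tool(YAW,40),1)
E
```

```text
t 4.125 grasp rack [-157.2   -0.2   88.2] world [ 0.5394 -0.0146  0.0882] gap 0.0513 F [-0.4 -0.1 -0.1] q [-0.36 -0.03 -1.03 -0.06  0.31 -0.39] tilt 39.9 yaw 8.0 xz 0.001
[ 0.2  5.1 -1.2] [-0.1  -0.28 -0.16]
```

Call:
{"fn": "drive_tool", "kwargs": {"plan": "0.2 0 3.5 -2.5 0 0 0; -1 0 0 0 0 0 0; -1 0 0 0 0 0 0; -1 0 0 0 0 0 0; -1 0 0 0 0 0 0", "grip_force": 70}}

```text
clock: 4.75
tcp_pos: [0.5424, -0.0142, 0.0913]
orientation: [-0.277, 0.595, 0.684, -0.319]
wrist_force: [2.2, 0.3, -4.5]
finger_gap: 0.0141
```

```bash
python3 - <<'E'
from h import *
show()
E
```

```text
t 4.75 grasp rack [-152.3   -0.2   89. ] world [ 0.5443 -0.0139  0.089 ] gap 0.0141 F [ 2.2  0.3 -4.5] q [-0.35 -0.02 -1.02 -0.06  0.31 -0.39] tilt 40.0 yaw 8.0 xz 0.001
```

Call:
{"fn": "drive_tool", "kwargs": {"plan": "-1 0 0 0 0 0 0; -1 0 0 0 0 0 0"}}

```text
clock: 5.0
tcp_pos: [0.5424, -0.0142, 0.0912]
orientation: [-0.278, 0.595, 0.684, -0.319]
wrist_force: [0.5, 0.2, -2.4]
finger_gap: 0.0141
```

```bash
python3 - <<'E'
from h import *
show(); snap("wrist","w3"); snap("scene","s3"); crop("s3",240,440,160,360,3,"c4")
E
```

```text
t 5.0 grasp rack [-152.3   -0.2   88.9] world [ 0.5443 -0.0139  0.0889] gap 0.0141 F [ 0.5  0.2 -2.4] q [-0.35 -0.02 -1.02 -0.06  0.31 -0.39] tilt 40.0 yaw 8.0 xz 0.001
```

View pics/w3.png

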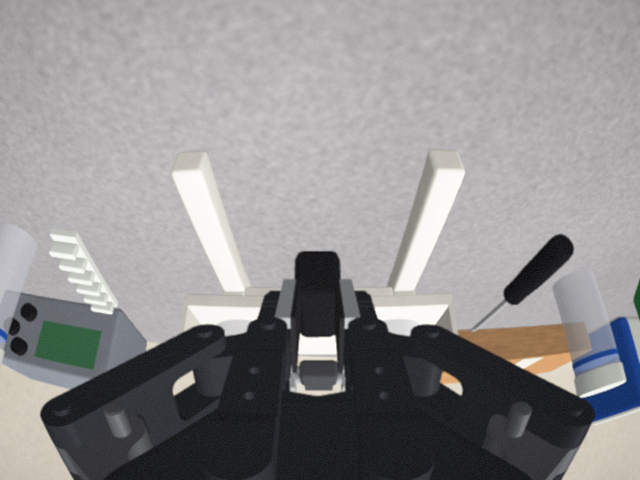

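View pics/c4.png

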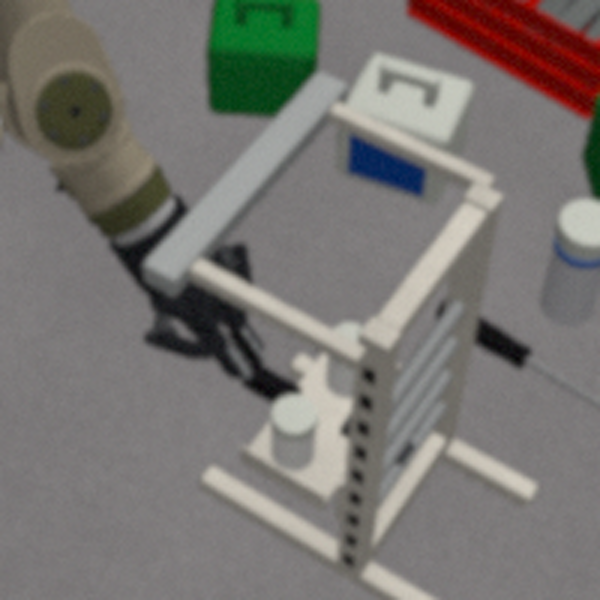

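The wrist view shows the tab clamped between the pads at (318,290). Now I lift.

Call:
{"fn": "drive_tool", "kwargs": {"plan": "-1 0 -11.5 -9.6 0 0 0; -1 0 -11.5 -9.6 0 0 0; -1 0 -11.5 -9.6 0 0 0; -1 0 -11.5 -9.6 0 0 0"}}

```text
clock: 5.6
tcp_pos: [0.5423, -0.0142, 0.151]
orientation: [-0.279, 0.594, 0.684, -0.319]
wrist_force: [5.8, -0.1, -6.0]
finger_gap: 0.0139
```

```bash
python3 - <<'E'
from h import *
show()
E
```

```text
t 5.6 grasp rack [-152.5   -0.2  148.7] world [ 0.5442 -0.014   0.1487] gap 0.0139 F [ 5.8 -0.1 -6. ] q [-0.35 -0.14 -0.92  0.16  0.31 -0.39] tilt 39.9 yaw 8.0 xz 0.002
```

Call:
{"fn": "drive_tool", "kwargs": {"plan": "-1 0 -11.5 -9.6 0 0 0; -1 0 -11.5 -9.6 0 0 0; -1 0 -11.5 -9.6 0 0 0; -1 0 -11.5 -9.6 0 0 0; -1 0 -6 -5 0 0 0; -1 0 0 0 0 0 0"}}

```text
clock: 6.35
tcp_pos: [0.5423, -0.0142, 0.2197]
orientation: [-0.279, 0.594, 0.684, -0.319]
wrist_force: [3.9, 0.7, -4.0]
finger_gap: 0.0142
```

```bash
python3 - <<'E'
from h import *
show(); snap("wrist","w4"); snap("scene","s4"); crop("s4",240,440,130,330,3,"c5")
E
```

```text
t 6.35 grasp rack [-1.524e+02 -2.000e-01  2.174e+02] world [ 0.5442 -0.0139  0.2174] gap 0.0142 F [ 3.9  0.7 -4. ] q [-0.35 -0.23 -0.79  0.38  0.31 -0.39] tilt 39.8 yaw 8.0 xz 0.002
```

View pics/c5.png

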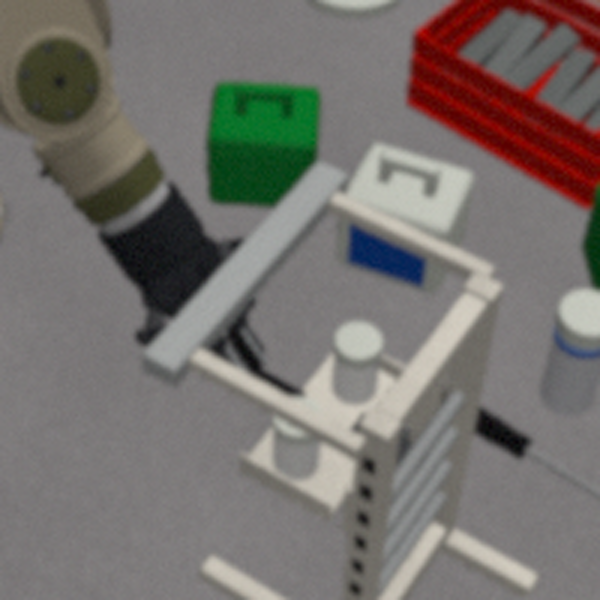

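View pics/w4.png

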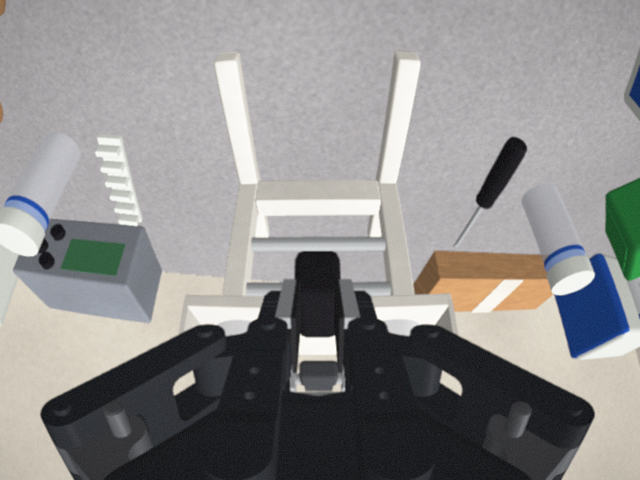

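The shelf is up about 128 mm, with two rungs visible below it. I lower it gently.

Call:
{"fn": "drive_tool", "kwargs": {"plan": "-1 0 5.4 4.5 0 0 0; -1 0 5.4 4.5 0 0 0; -1 0 5.4 4.5 0 0 0; -1 0 2.3 1.9 0 0 0; -1 0 0 0 0 0 0"}}

```text
clock: 7.08
tcp_pos: [0.5423, -0.0142, 0.1919]
orientation: [-0.279, 0.594, 0.684, -0.319]
wrist_force: [3.6, 0.8, -3.6]
finger_gap: 0.014
```

```bash
python3 - <<'E'
from h import *
show()
E
```

```text
t 7.075 grasp rack [-152.4   -0.2  189.6] world [ 0.5442 -0.0139  0.1896] gap 0.014 F [ 3.6  0.8 -3.6] q [-0.35 -0.2  -0.84  0.29  0.31 -0.39] tilt 39.8 yaw 8.0 xz 0.003
```

Call:
{"fn": "drive_tool", "kwargs": {"plan": "-1 0 1.5 1.3 0 0 0; -1 0 0 0 0 0 0; -1 0 1.5 1.3 0 0 0; -1 0 0 0 0 0 0"}}

```text
clock: 7.58
tcp_pos: [0.5425, -0.0142, 0.1909]
orientation: [-0.278, 0.594, 0.684, -0.318]
wrist_force: [-3.6, -0.3, 0.3]
finger_gap: 0.0138
```

```bash
python3 - <<'E'
from h import *
show()
E
```

```text
t 7.575 grasp rack [-152.2   -0.2  188.6] world [ 0.5444 -0.0139  0.1886] gap 0.0138 F [-3.6 -0.3  0.3] q [-0.35 -0.2  -0.85  0.28  0.31 -0.39] tilt 40.0 yaw 8.0 xz 0.002
```

The load has transferred at 99.7 mm. I release.

Call:
{"fn": "drive_tool", "kwargs": {"plan": "0.3 0 0 0 0 0 0; 0.3 0 0 0 0 0 0; 0.3 0 0 0 0 0 0; 0.3 0 0 0 0 0 0; 0.3 0 0 0 0 0 0"}}

```text
clock: 8.2
tcp_pos: [0.543, -0.0144, 0.1915]
orientation: [-0.277, 0.595, 0.684, -0.318]
wrist_force: [-0.8, 0.1, 0.0]
finger_gap: 0.0556
```

```bash
python3 - <<'E'
from h import *
show(); snap("wrist","w5")
z=load("top0"); W=cloud(z)
U=np.array([.432,.3417,0]); 
print('unit rack',w2r(U))
E
```

```text
t 8.2 grasp rack [-151.8   -0.5  189.2] world [ 0.5449 -0.0141  0.1892] gap 0.0556 F [-0.8  0.1  0. ] q [-0.35 -0.2  -0.85  0.28  0.31 -0.39] tilt 40.1 yaw 8.0 xz 0.001
unit rack [-0.21229513  0.36786142  0.        ]
```

View pics/w5.png

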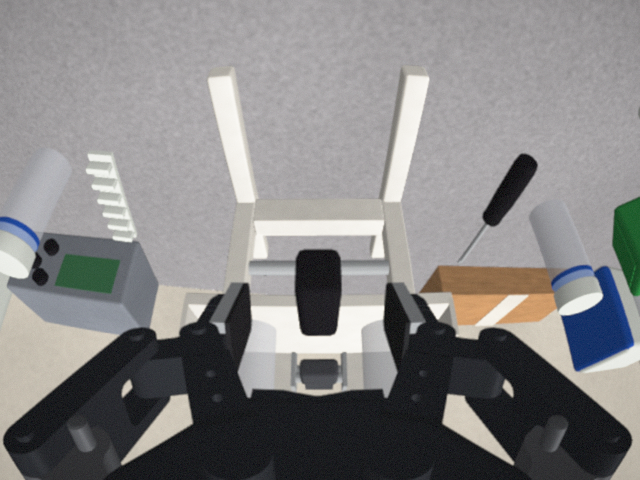

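Released; the shelf stays up in the wrist view. I retreat and go to the appliance.

Call:
{"fn": "drive_tool", "kwargs": {"plan": "0.3 0 -30 12 0 0 0; 0.3 0 -30 12 0 0 0; 0.5 0 -30 12 0 0 0"}}

```text
clock: 8.62
tcp_pos: [0.4567, -0.0258, 0.2366]
orientation: [-0.278, 0.593, 0.685, -0.319]
wrist_force: [0.3, -1.0, 0.6]
finger_gap: 0.0641
```

```bash
python3 - <<'E'
from h import *
show(); a=np.radians(19); T=tool(a,30); U=np.array([.432,.342,.134])
rows(U-.10*T[:,1],T,10)
snap("wrist","w6")
E
```

```text
t 8.625 grasp rack [-238.8    0.7  234.3] world [ 0.4586 -0.0255  0.2343] gap 0.0641 F [ 0.3 -1.   0.6] q [-0.51 -0.44 -0.85  0.57  0.4  -0.53] tilt 39.9 yaw 8.2 xz 0.002
[35.8 -0.4  2.7] [ 0.99 -0.9  -0.61]
[35.8  0.1  2.1] [ 0.99 -0.9  -0.61]
[35.8  0.5  1.5] [ 0.99 -0.9  -0.61]
[35.9  0.9  1. ] [ 0.99 -0.9  -0.61]
[35.9  1.3  0.4] [ 0.99 -0.9  -0.61]
[35.8  1.6 -0.2] [ 0.99 -0.9  -0.61]
[35.8  2.  -0.8] [ 0.99 -0.9  -0.61]
[35.8  2.4 -1.4] [ 0.99 -0.9  -0.61]
[35.7  2.7 -2. ] [ 0.99 -0.9  -0.61]
[35.7  3.1 -2.6] [ 0.99 -0.9  -0.61]
```

View pics/w6.png

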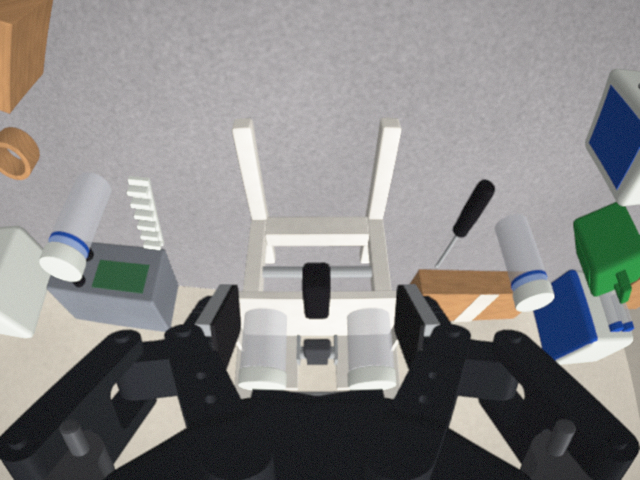

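Call:
{"fn": "drive_tool", "kwargs": {"plan": "1 36 0 2.5 1 -0.9 -0.6; 1 36 0 2 1 -0.9 -0.6; 1 36 0.5 1.5 1 -0.9 -0.6; 1 36 1 1 1 -0.9 -0.6; 1 36 1 0.5 1 -0.9 -0.6; 1 36 1.5 0 1 -0.9 -0.6; 1 36 2 -1 1 -0.9 -0.6; 1 36 2 -1.5 1 -0.9 -0.6"}}

```text
clock: 9.68
tcp_pos: [0.3966, 0.2613, 0.2305]
orientation: [-0.287, 0.526, 0.7, -0.389]
wrist_force: [0.8, -0.4, 0.3]
finger_gap: 0.0852
```

```bash
python3 - <<'E'
from h import *
show(); a=np.radians(19); T=tool(a,30); U=np.array([.432,.342,.134])
rows(U-.10*T[:,1],T,2)
E
```

```text
t 9.675 grasp rack [-257.3  293.6  227.9] world [0.3982 0.2618 0.2279] gap 0.0852 F [ 0.8 -0.4  0.3] q [ 0.49 -0.31 -0.73  0.59 -0.11  0.17] tilt 32.2 yaw 16.4 xz -0.008
[32.6  4.3 -0.4] [ 1.12 -0.98 -0.85]
[32.5  4.7 -1.1] [ 1.12 -0.98 -0.85]
```

Call:
{"fn": "drive_tool", "kwargs": {"plan": "1 32.5 4.5 -0.5 1.1 -1 -0.8; 1 32.5 4.5 -1 1.1 -1 -0.8; 1 0 0 0 0 0 0"}}

```text
clock: 10.05
tcp_pos: [0.3821, 0.3303, 0.2232]
orientation: [-0.289, 0.501, 0.706, -0.408]
wrist_force: [-0.4, 0.3, -0.3]
finger_gap: 0.0856
```

```bash
python3 - <<'E'
from h import *
show(); a=np.radians(19); T=tool(a,30); U=np.array([.432,.342,.134])
snap("wrist","w7"); snap("top","t7")
rows(U,T,4)
E
```

```text
t 10.05 grasp rack [-261.9  364.   220.6] world [0.3835 0.3307 0.2206] gap 0.0856 F [-0.4  0.3 -0.3] q [ 0.65 -0.2  -0.65  0.61 -0.15  0.27] tilt 30.0 yaw 19.3 xz -0.001
[-0.9 25.  -0.1] [-0.    0.06  0.01]
[-0.9 25.  -0.1] [-0.    0.06  0.01]
[-0.9 25.  -0.1] [-0.    0.06  0.01]
[-0.9 25.  -0.1] [-0.    0.06  0.01]
```

View pics/w7.png

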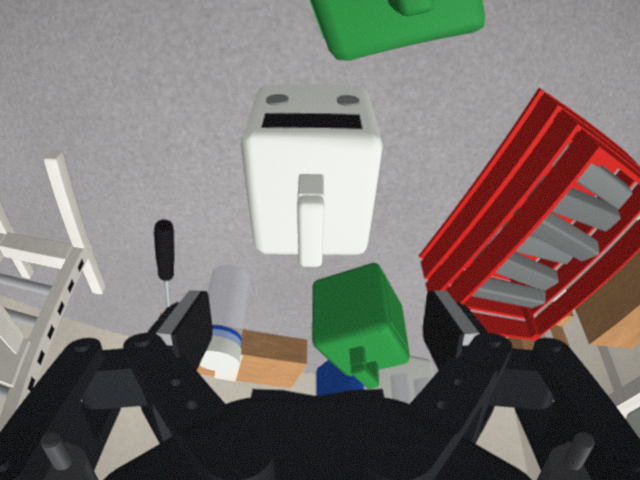

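View pics/t7.png

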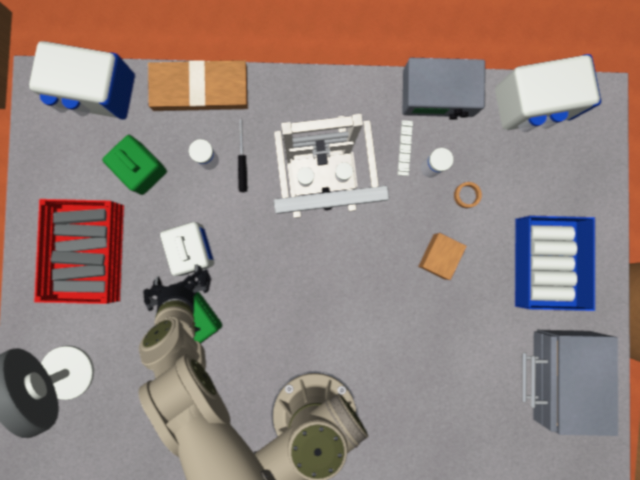

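The wrist view shows the vent strip at (312,121) and knobs on the robot-facing side, the handle at (311,230), and a white body, so this is the right unit with its front towards the robot. I descend.

Call:
{"fn": "drive_tool", "kwargs": {"plan": "0.3 -1 25 0 0 0 0; 0.3 -1 25 0 0 0 0; 0.3 -1 24 0 0 0 0; 0.3 -1 22 0 0 0 0; 0.3 0 0 0 0 0 0"}}

```text
clock: 10.78
tcp_pos: [0.4314, 0.3355, 0.1392]
orientation: [-0.29, 0.505, 0.704, -0.406]
wrist_force: [0.1, -1.2, -0.5]
finger_gap: 0.0556
```

```bash
python3 - <<'E'
from h import *
show(); a=np.radians(19); T=tool(a,30); U=np.array([.432,.342,.135])
rows(U,T,1); snap("wrist","w8")
E
```

```text
t 10.775 grasp rack [-212.3  362.   136.6] world [0.4328 0.3359 0.1366] gap 0.0556 F [ 0.1 -1.2 -0.5] q [ 0.59 -0.04 -0.75  0.35 -0.13  0.23] tilt 30.2 yaw 18.8 xz -0.002
[ 6.   2.  -0.3] [ 0.16 -0.14 -0.2 ]
```

View pics/w8.png

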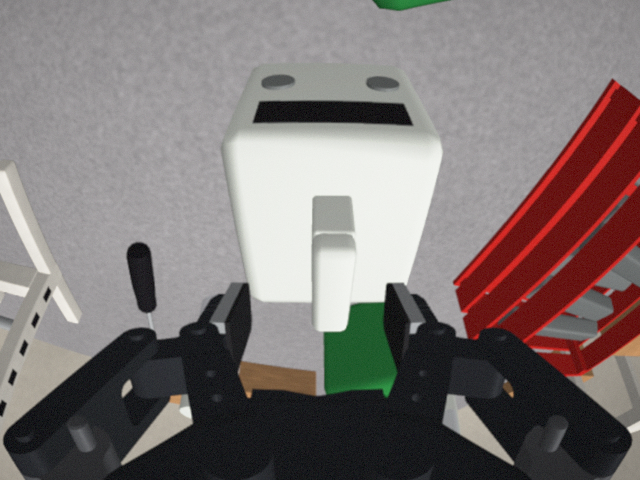

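Call:
{"fn": "drive_tool", "kwargs": {"plan": "0.3 5.5 1.5 0 0 0 0; 0.3 0 0 0 0 0 0; -1 0 0 0 0 0 0; -1 0 0 0 0 0 0; -1 0 0 0 0 0 0; -1 0 0 0 0 0 0; -1 0 0 0 0 0 0", "grip_force": 80}}

```text
clock: 11.7
tcp_pos: [0.4309, 0.3421, 0.1425]
orientation: [-0.289, 0.506, 0.706, -0.403]
wrist_force: [-0.4, 0.1, 0.3]
finger_gap: 0.0002
```

```bash
python3 - <<'E'
from h import *
show(); snap("wrist","w9")
E
```

```text
t 11.7 grasp rack [-211.8  368.7  140. ] world [0.4323 0.3426 0.14  ] gap 0.0002 F [-0.4  0.1  0.3] q [ 0.6  -0.03 -0.74  0.35 -0.14  0.24] tilt 30.5 yaw 18.8 xz -0.0
```

View pics/w9.png

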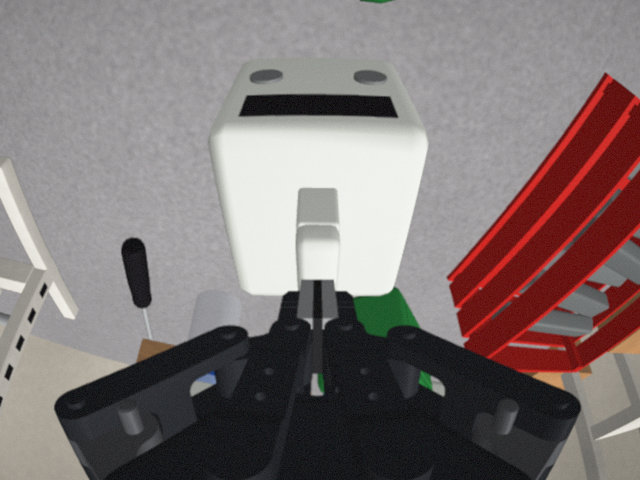

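The fingers shut fully at gap 0, so the handle was missed. I'll measure with the wrist depth.

```bash
cat >> h.py <<'E'
def fcloud(z):
    f,_,cx,cy=z['k']; d=z['d']; v,u=np.mgrid[0:480,0:640]
    dx,dy=u-cx,v-cy; r=np.hypot(dx,dy)+1e-9; th=r/f; ra=np.tan(np.minimum(th,1.5))
    P=np.stack([ra*dx/r*d,ra*dy/r*d,d],-1); W=(P-z['t'])@z['R']; W[d==0]=np.nan; return W
E
python3 - <<'E'
from h import *
for n,pts in (("w8",[(332,215),(332,245),(332,270),(332,300),(332,320),(280,200),(390,200),(240,290),(395,290)]),("w9",[(318,205),(318,232),(318,250),(318,270),(318,290),(318,310),(270,200),(370,200)])):
    z=load(n);W=fcloud(z)
    for u,v in pts: print(n,(u,v),np.round(np.nanmedian(W[v-2:v+3,u-2:u+3].reshape(-1,3),axis=0),4))
crop("w9",220,430,180,340,3.5,"c9")
E
```

```text
w8 (332, 215) [0.4034 0.3313 0.1187]
w8 (332, 245) [0.4034 0.331  0.1359]
w8 (332, 270) [0.4126 0.3343 0.1402]
w8 (332, 300) [0.4326 0.3417 0.1401]
w8 (332, 320) [0.448  0.3475 0.1403]
w8 (280, 200) [0.4138 0.3105 0.105 ]
w8 (390, 200) [0.397  0.3579 0.1051]
w8 (240, 290) [0.4215 0.3002 0.1523]
w8 (395, 290) [0.4027 0.3556 0.1522]
w9 (318, 205) [0.4032 0.3319 0.1175]
w9 (318, 232) [0.4033 0.332  0.1334]
w9 (318, 250) [0.4069 0.3332 0.1399]
w9 (318, 270) [0.4179 0.3371 0.1402]
w9 (318, 290) [0.4115 0.3348 0.1554]
w9 (318, 310) [0.4036 0.332  0.1695]
w9 (270, 200) [0.4174 0.3132 0.1051]
w9 (370, 200) [0.4026 0.3575 0.1047]
```

View pics/c9.png

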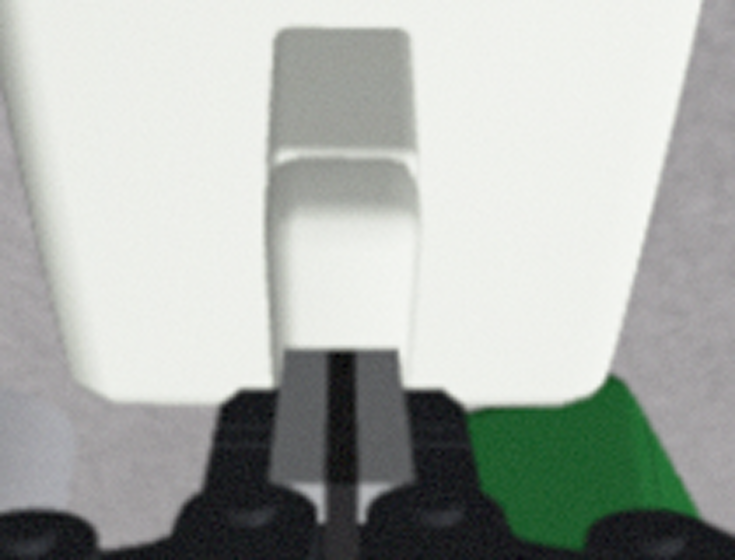

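```bash
python3 - <<'E'
from h import *
from workcell import env
print(env.finger_overhang,[a for a in dir(env) if a[0]!='_'])
s,p,R=st()
z=load("w9");W=fcloud(z); T=(W-p)@R*1000
for v in range(265,400,8): print(v,np.round(T[v,308],1),np.round(T[v,328],1),z['d'][v,308])
for n,tp in (("w5",None),):
    pass
E
```

```text
0.022 ['MotionError', 'finger_overhang']
265 [-4.8 -6.6 15.9] [ 3.4 -5.9 15.7] 0.15062167
273 [-4.9 -4.2 11.5] [ 3.5 -4.3 11.5] 0.1541331
281 [ -4.7 -12.1  11.1] [  3.3 -12.1  11.2] 0.14655787
289 [ -4.5 -20.3  11.2] [  3.1 -19.6  10.9] 0.13861184
297 [ -4.3 -28.   11.5] [  2.8 -28.5  11.7] 0.13111016
305 [ -4.2 -33.3  10.9] [  2.7 -33.7  11. ] 0.12614155
313 [ -4.  -40.7  11.5] [  2.5 -40.8  11.6] 0.11886654
321 [ -3.9 -44.2  10.5] [  2.3 -47.8  12.4] 0.115752056
329 [ -3.8 -52.1  12. ] [  2.1 -52.8  12.4] 0.10773604
337 [ -3.6 -58.2  12.8] [  2.  -57.2  12.2] 0.10167721
345 [ -3.6 -58.8  10.5] [  1.9 -62.1  12.6] 0.101684734
353 [ -3.8 -54.    4.6] [  1.9 -63.2  10.7] 0.10788301
361 [ -3.8 -54.6   2.1] [  1.9 -63.1   7.9] 0.107910715
369 [ -3.8 -54.7  -0.9] [  2.3 -54.8  -0.8] 0.108614944
377 [ -3.9 -54.4  -4.2] [  2.3 -55.   -3.8] 0.109757856
385 [ -3.9 -55.   -7. ] [  2.4 -54.1  -7.7] 0.10999158
393 [ -3.8 -58.7  -7.3] [  2.3 -59.3  -6.8] 0.106467016
```

```bash
python3 - <<'E'
from h import *
for n,p,q in (("w7",[.3821,.3303,.2232],[-.289,.501,.706,-.408]),("w3",[.5424,-.0142,.0912],[-.278,.595,.684,-.319])):
    R=Ro.from_quat(np.roll(q,-1)).as_matrix(); z=load(n); T=(fcloud(z)-np.array(p))@R*1000
    m=(np.abs(T[...,2])<16)&(T[...,1]<40)&(T[...,1]>-60)&(np.abs(T[...,0])<60)
    print(n,m.sum())
    for y in range(-45,40,5):
        k=m&(T[...,1]>=y)&(T[...,1]<y+5)
        if k.sum(): t=T[k]; L=t[t[:,0]<0]; print(y,k.sum(), 'x',np.round(np.percentile(t[:,0],[2,50,98]),0) ,'z',np.round(np.percentile(t[:,2],[2,50,98]),0), 'inner', np.round(np.abs(t[:,0]).min(),1))
E
python3 - <<'E'
import sys; sys.path.insert(0,'.')
import os; os.chdir('.')
from h import *
show(); snap("top","t10"); crop("t10",140,240,200,300,6,"c10")
snap("scene","s10"); crop("s10",300,420,130,250,5,"c11")
E
```

```text
w7 6105
-45 930 x [-56. -43.  54.] z [-10.   7.  12.] inner 40.9
-40 867 x [-56.  41.  54.] z [-10.   7.  12.] inner 40.9
-35 775 x [-56.  41.  54.] z [-10.   7.  12.] inner 40.8
-30 679 x [-55. -43.  53.] z [-10.   7.  12.] inner 41.0
-25 414 x [-48.  -1.  46.] z [-10.   2.  11.] inner 41.0
-20 46 x [-44.  -1.  42.] z [-6.  2.  7.] inner 41.4
w3 10488
-45 980 x [-14.   6.  11.] z [-10.   6.  12.] inner 5.8
-40 372 x [-21.   6.  17.] z [-10.  11.  12.] inner 5.8
-35 550 x [-21.   6.  19.] z [-3.  8. 12.] inner 5.8
-30 491 x [-21.  -8.  19.] z [-9.  7. 12.] inner 5.9
-25 427 x [-21.   6.  19.] z [-6. 10. 12.] inner 5.8
-20 395 x [-21.   6.  19.] z [-7.  7. 12.] inner 5.8
-15 275 x [-20.  -6.  17.] z [-10.  11.  11.] inner 0.4
-10 939 x [-8. -1.  6.] z [-4.  5. 10.] inner 0.1
-5 784 x [-10.  -1.   8.] z [-8. 10. 13.] inner 0.1
0 715 x [-11.  -1.   8.] z [-15.  13.  16.] inner 0.1
5 44 x [-11.  -2.   8.] z [-16. -15.  16.] inner 0.2
t 11.75 grasp rack [-211.8  368.7  139.9] world [0.4323 0.3426 0.1399] gap 0.0002 F [ 0.5 -1.  -0.2] q [ 0.6  -0.03 -0.74  0.35 -0.14  0.24] tilt 30.5 yaw 18.8 xz -0.0
```

View pics/c10.png

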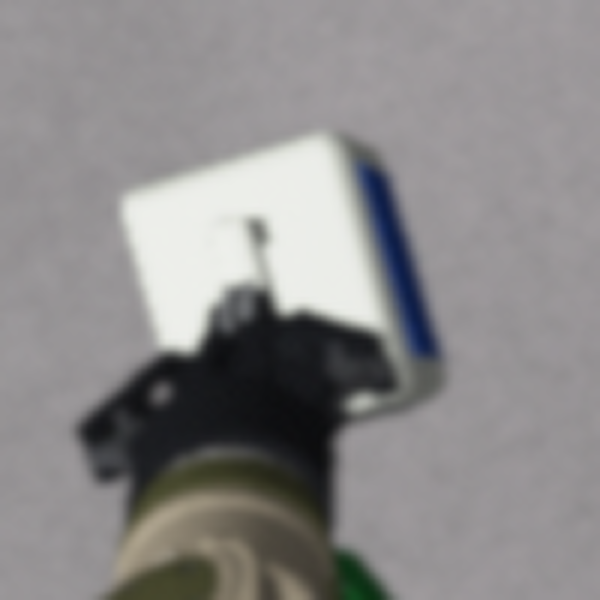

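View pics/c11.png

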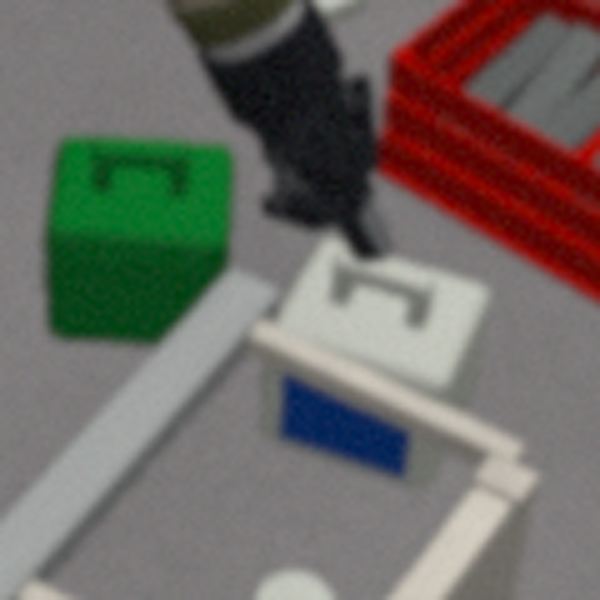

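The depth clouds show the real fingertips about 5 mm behind the reported TCP when shut (about -18 mm open), not 22 mm ahead. So the fingers only sat on the handle's top. From here I plan with this measured tip.

Call:
{"fn": "drive_tool", "kwargs": {"plan": "-1 0 -25 0 0 0 0; 0.2 0 -10 0 0 0 0; 0.2 0 0 0 0 0 0; 0.2 0 0 0 0 0 0; 0.2 0 0 0 0 0 0"}}

```text
clock: 12.48
tcp_pos: [0.4137, 0.3359, 0.1718]
orientation: [-0.289, 0.506, 0.705, -0.404]
wrist_force: [0.1, -0.5, -0.6]
finger_gap: 0.0512
```

```bash
sed -i 's/pt=pt-0.003\*Rt\[:,1\]/pt=pt+0.005*Rt[:,1]/; s/g=p+.003\*R\[:,1\]/g=p-.005*R[:,1]/; s/grasp rack/TIP rack/' h.py; python3 - <<'E'
from h import *
show(); a=np.radians(19); T=tool(a,30); rows(np.array([.432,.342,.119]),T,3)
snap("wrist","w11"); s,p,R=st()
z=load("w11"); T=(fcloud(z)-p)@R*1000
m=(np.abs(T[...,2])<16)&(np.abs(T[...,0])<60)
for y in range(-45,40,5):
        k=m&(T[...,1]>=y)&(T[...,1]<y+5)
        if k.sum(): t=T[k]; print(y,k.sum(), 'x',np.round(np.percentile(t[:,0],[2,50,98]),0) ,'z',np.round(np.percentile(t[:,2],[2,50,98]),0), 'inner', np.round(np.abs(t[:,0]).min(),1))
E
```

```text
t 12.475 TIP rack [-233.7  364.3  176.1] world [0.4113 0.3351 0.1761] gap 0.0512 F [ 0.1 -0.5 -0.6] q [ 0.61 -0.1  -0.72  0.44 -0.14  0.25] tilt 30.4 yaw 18.8 xz -0.001
[-0.  20.1  3.4] [ 0.14 -0.06 -0.05]
[-0.  20.1  3.3] [ 0.14 -0.06 -0.05]
[-0.1 20.1  3.3] [ 0.14 -0.06 -0.05]
-45 648 x [-33.  -1.  30.] z [-10.   8.  12.] inner 24.1
-40 728 x [-39.  -1.  37.] z [-10.   7.  12.] inner 24.1
-35 711 x [-39. -26.  37.] z [-10.   7.  12.] inner 24.2
-30 619 x [-39.  24.  37.] z [-10.   7.  12.] inner 24.2
-25 555 x [-39.  24.  37.] z [-10.   7.  11.] inner 24.2
-20 478 x [-38.  24.  36.] z [-10.   7.  12.] inner 24.2
-15 278 x [-32. -26.  30.] z [-10.   4.  11.] inner 24.2
-10 10 x [-27.  -1.  25.] z [-3.  0.  3.] inner 24.5
25 214 x [-8. -1.  6.] z [11. 14. 16.] inner 0.1
30 414 x [-9. -1.  8.] z [ 3.  8. 14.] inner 0.1
35 387 x [-9. -1.  8.] z [-6. -0.  7.] inner 0.0
```

View pics/w11.png

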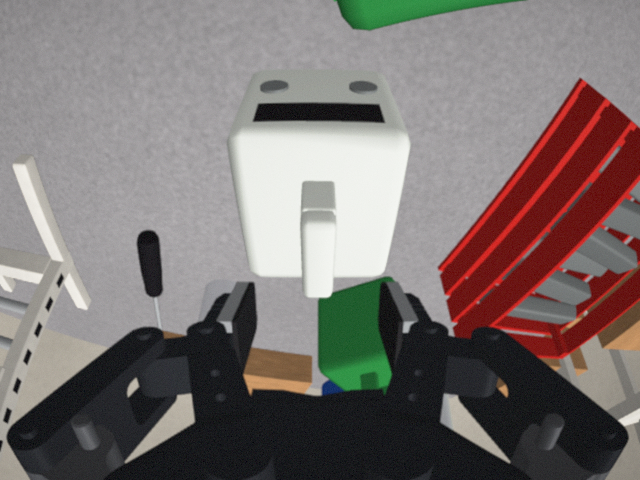

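Call:
{"fn": "drive_tool", "kwargs": {"plan": "0 0 20 3.3 0 0 0; 0 0 20 3.3 0 0 0; 0 0 19 3.3 0 0 0; 0 0 0 0 0 0 0"}}

```text
clock: 13.02
tcp_pos: [0.4346, 0.3428, 0.1134]
orientation: [-0.289, 0.505, 0.705, -0.405]
wrist_force: [-0.5, -0.3, -0.0]
finger_gap: 0.0429
```

```bash
python3 - <<'E'
from h import *
show(); a=np.radians(19); T=tool(a,30); rows(np.array([.432,.342,.119]),T,1)
snap("wrist","w12")
E
```

```text
t 13.025 TIP rack [-212.1  368.1  117.7] world [0.4322 0.342  0.1177] gap 0.0429 F [-0.5 -0.3 -0. ] q [ 0.6   0.01 -0.78  0.27 -0.14  0.23] tilt 30.4 yaw 18.8 xz -0.001
[ 0.1 -1.2 -0.5] [ 0.36 -0.18 -0.17]
```

View pics/w12.png

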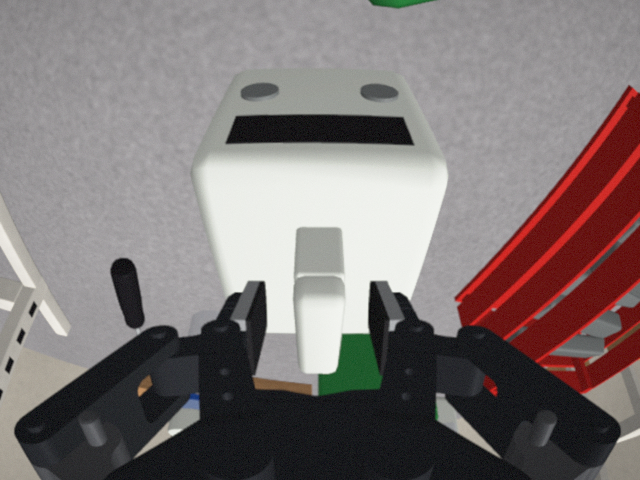

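The fingers now straddle the handle at (320,320). I close.

Call:
{"fn": "drive_tool", "kwargs": {"plan": "-1 0 -1 0 0 0 0; -1 0 0 0 0 0 0; -1 0 0 0 0 0 0; -1 0 0 0 0 0 0; -1 0 0 0 0 0 0; -1 0 0 0 0 0 0", "grip_force": 80}}

```text
clock: 13.82
tcp_pos: [0.4337, 0.3429, 0.1164]
orientation: [-0.289, 0.505, 0.706, -0.404]
wrist_force: [0.5, -0.1, -2.8]
finger_gap: 0.0164
```

```bash
python3 - <<'E'
from h import *
show()
E
```

```text
t 13.825 TIP rack [-212.9  368.3  120.7] world [0.4313 0.3421 0.1207] gap 0.0164 F [ 0.5 -0.1 -2.8] q [ 0.6   0.01 -0.78  0.27 -0.14  0.24] tilt 30.4 yaw 18.8 xz -0.0
```

Call:
{"fn": "drive_tool", "kwargs": {"plan": "-1 0 -13 -7.5 0 0 0; -1 0 -13 -7.5 0 0 0; -1 0 -10 -6 0 0 0; -1 0 0 0 0 0 0"}}

```text
clock: 14.32
tcp_pos: [0.4314, 0.3415, 0.1564]
orientation: [-0.29, 0.505, 0.704, -0.407]
wrist_force: [0.2, 0.0, -3.6]
finger_gap: 0.0162
```

```bash
python3 - <<'E'
from h import *
show(); snap("wrist","w13")
rows(r2w([-.235,0,.160]),tool(YAW,30),12)
E
```

```text
t 14.325 TIP rack [-215.4  367.3  160.7] world [0.429  0.3407 0.1607] gap 0.0162 F [ 0.2  0.  -3.6] q [ 0.6  -0.05 -0.71  0.4  -0.14  0.24] tilt 30.1 yaw 18.8 xz -0.002
[-29.8  -3.5   6.2] [0.   0.77 0.43]
[-29.9  -3.3   5.8] [0.   0.77 0.43]
[-30.   -3.1   5.4] [0.   0.77 0.43]
[-30.1  -2.9   5. ] [0.   0.77 0.43]
[-30.2  -2.6   4.6] [0.   0.77 0.43]
[-30.3  -2.4   4.2] [0.   0.77 0.43]
[-30.3  -2.2   3.8] [0.   0.77 0.43]
[-30.4  -1.9   3.4] [0.   0.77 0.43]
[-30.5  -1.7   3. ] [0.   0.77 0.43]
[-30.5  -1.5   2.6] [0.   0.77 0.43]
[-30.6  -1.3   2.2] [0.   0.77 0.43]
[-30.6  -1.    1.8] [0.   0.77 0.43]
```

View pics/w13.png

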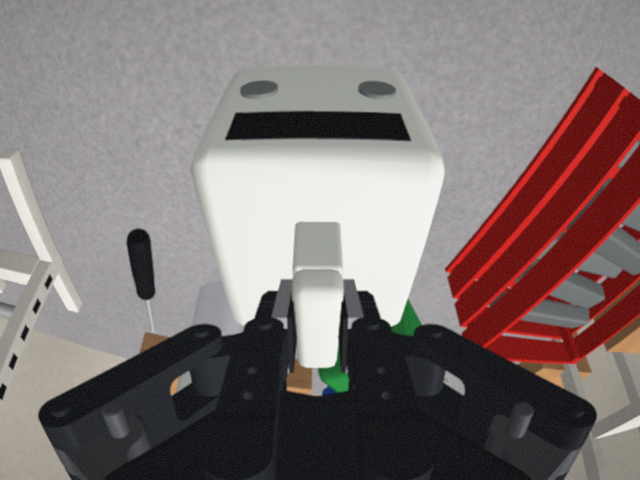

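The appliance is lifted cleanly. I carry it across.

Call:
{"fn": "drive_tool", "kwargs": {"plan": "-1 -30 -3.5 6 0 0.8 0.4; -1 -30 -3.5 6 0 0.8 0.4; -1 -30 -3 5.5 0 0.8 0.4; -1 -30 -3 5 0 0.8 0.4; -1 -30 -2.5 4.5 0 0.8 0.4; -1 -30 -2.5 4 0 0.8 0.4; -1 -30 -2 4 0 0.8 0.4; -1 -30 -2 3.5 0 0.8 0.4"}}

```text
clock: 15.38
tcp_pos: [0.4482, 0.0914, 0.1479]
orientation: [-0.32, 0.545, 0.67, -0.39]
wrist_force: [1.0, 0.4, -3.5]
finger_gap: 0.0165
```

```bash
python3 - <<'E'
from h import *
show()
rows(r2w([-.235,0,.160]),tool(YAW,30),4)
E
```

```text
t 15.375 TIP rack [-234.7  117.6  152.2] world [0.4458 0.0909 0.1522] gap 0.0165 F [ 1.   0.4 -3.5] q [-0.07 -0.26 -0.89  0.45  0.13 -0.24] tilt 29.4 yaw 11.7 xz 0.003
[-29.4  -2.7   0.6] [-0.16  0.72  0.46]
[-29.4  -2.4   0.2] [-0.16  0.72  0.46]
[-29.4  -2.2  -0.2] [-0.16  0.72  0.46]
[-29.4  -2.   -0.5] [-0.16  0.72  0.46]
```

Call:
{"fn": "drive_tool", "kwargs": {"plan": "-1 -29.5 -3 0.5 -0.2 0.8 0.5; -1 -29.5 -2.5 0 -0.2 0.8 0.5; -1 -29.5 -2 0 -0.2 0.8 0.5; -1 -29 -2 -0.5 -0.1 0.7 0.4; -1 0 0 0 0 0 0"}}

```text
clock: 16.0
tcp_pos: [0.4618, -0.0315, 0.1522]
orientation: [-0.331, 0.57, 0.651, -0.378]
wrist_force: [0.3, 0.9, -3.5]
finger_gap: 0.0165
```

```bash
python3 - <<'E'
from h import *
show(); snap("top","t14"); snap("wrist","w14"); snap("scene","s14"); crop("s14",260,440,140,320,3.3,"c14")
rows(r2w([-.235,0,.125]),tool(YAW,30),2)
E
```

```text
t 16.0 TIP rack [-238.9   -5.7  156.5] world [ 0.4594 -0.0318  0.1565] gap 0.0165 F [ 0.3  0.9 -3.5] q [-0.42 -0.24 -0.86  0.5   0.26 -0.49] tilt 29.8 yaw 7.6 xz 0.0
[ 1.5 14.5  5.6] [-0.16 -0.23 -0.07]
[ 1.5 14.5  5.6] [-0.16 -0.23 -0.07]
```

View pics/w14.png

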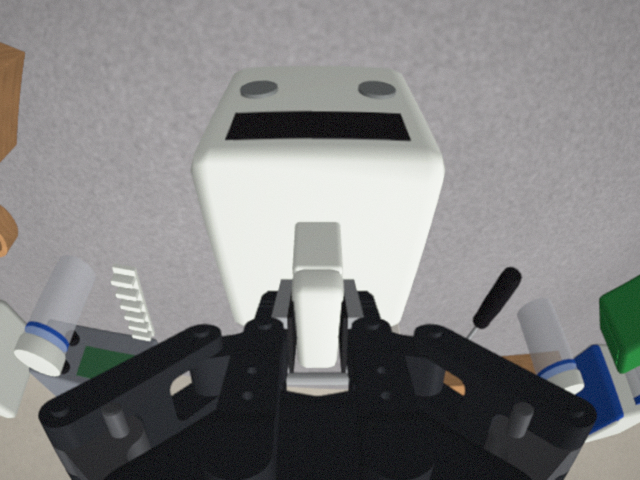

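View pics/t14.png

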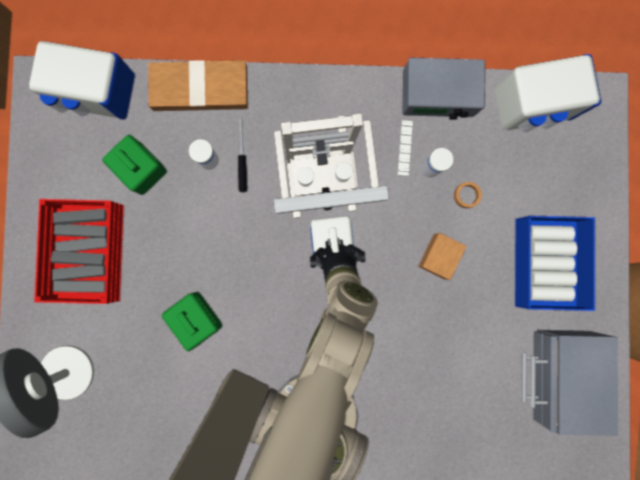

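View pics/c14.png

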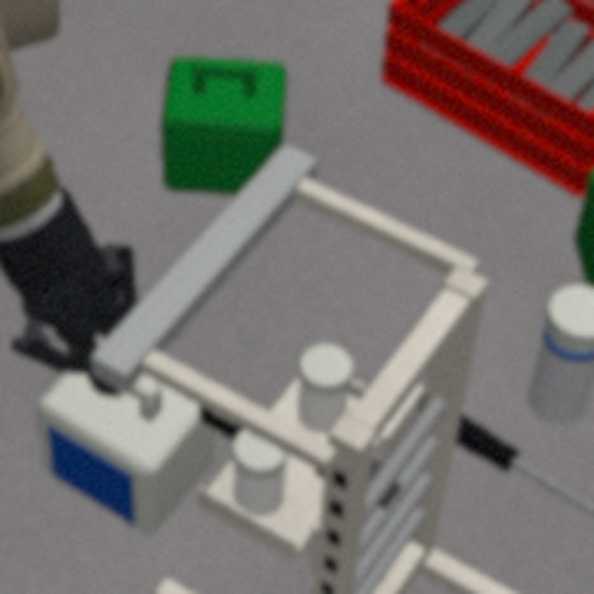

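Call:
{"fn": "drive_tool", "kwargs": {"plan": "-1 2.9 13 7 0 -0.3 0; -1 2.9 12 6 0 -0.2 0; -1 0 0 0 0 0 0"}}

```text
clock: 16.52
tcp_pos: [0.4598, -0.0198, 0.1218]
orientation: [-0.328, 0.564, 0.655, -0.382]
wrist_force: [-0.5, 0.3, -4.2]
finger_gap: 0.0166
```

```bash
python3 - <<'E'
from h import *
show()
rows(r2w([-.205,0,.126]),tool(YAW,30),2)
E
```

```text
t 16.525 TIP rack [-239.3    6.1  126.2] world [ 0.4573 -0.0202  0.1262] gap 0.0166 F [-0.5  0.3 -4.2] q [-0.39 -0.2  -0.92  0.4   0.26 -0.48] tilt 29.6 yaw 8.5 xz -0.002
[ -3.1   8.5 -14.9] [-0.2   0.13  0.01]
[ -3.1   8.6 -14.8] [-0.2   0.13  0.01]
```

Call:
{"fn": "drive_tool", "kwargs": {"plan": "-1 -2.5 8.5 -15 0 0 0; -1 -2.5 8.5 -15 0 0 0; -1 0 0 0 0 0 0"}}

```text
clock: 16.9
tcp_pos: [0.4961, -0.0181, 0.1229]
orientation: [-0.327, 0.564, 0.655, -0.382]
wrist_force: [-0.0, -0.7, -3.4]
finger_gap: 0.0163
```

```bash
python3 - <<'E'
from h import *
show()
rows(r2w([-.205,0,.121]),tool(YAW,30),1)
E
```

```text
t 16.9 TIP rack [-203.1    2.6  127.3] world [ 0.4937 -0.0184  0.1273] gap 0.0163 F [-0.  -0.7 -3.4] q [-0.35 -0.13 -0.86  0.37  0.24 -0.44] tilt 29.7 yaw 8.7 xz -0.002
[-2.6  4.5  4.8] [-0.34  0.43  0.09]
```

Now I lower it to the table in small steps.

Call:
{"fn": "drive_tool", "kwargs": {"plan": "-1 -2 2.2 1.3 0 0.3 0; -1 0 1.7 1 0 0 0; -1 0 0.9 0.5 0 0 0; -1 0 0 0 0 0 0"}}

```text
clock: 17.4
tcp_pos: [0.4955, -0.0198, 0.1173]
orientation: [-0.329, 0.565, 0.655, -0.38]
wrist_force: [0.8, -0.1, -4.3]
finger_gap: 0.016
```

```bash
python3 - <<'E'
from h import *
show(); snap("wrist","w15")
E
```

```text
t 17.4 TIP rack [-204.     1.   121.7] world [ 0.493  -0.0202  0.1217] gap 0.016 F [ 0.8 -0.1 -4.3] q [-0.35 -0.12 -0.87  0.36  0.24 -0.44] tilt 29.6 yaw 8.4 xz 0.001
```

View pics/w15.png

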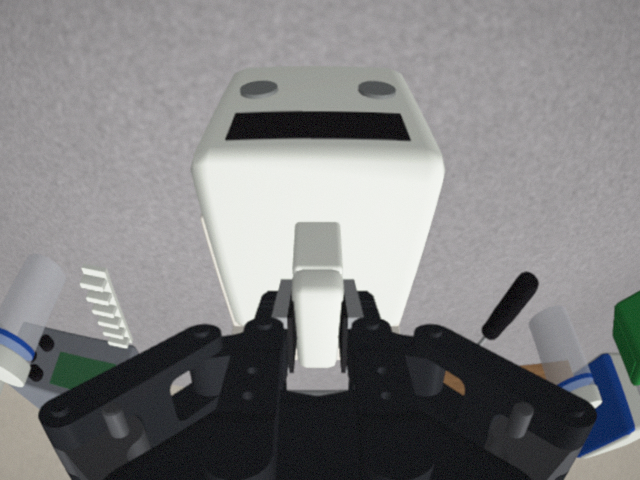

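Call:
{"fn": "drive_tool", "kwargs": {"plan": "-1 0 1 0.6 0 0 0; -1 0 0 0 0 0 0; -1 0 1 0.6 0 0 0; -1 0 0 0 0 0 0"}}

```text
clock: 17.95
tcp_pos: [0.4966, -0.0199, 0.1172]
orientation: [-0.327, 0.565, 0.655, -0.379]
wrist_force: [-0.4, 0.2, -2.7]
finger_gap: 0.0163
```

```bash
python3 - <<'E'
from h import *
show()
E
```

```text
t 17.95 TIP rack [-202.9    0.7  121.5] world [ 0.4941 -0.0203  0.1215] gap 0.0163 F [-0.4  0.2 -2.7] q [-0.35 -0.12 -0.87  0.35  0.24 -0.44] tilt 29.9 yaw 8.5 xz -0.0
```

It is touching down, so I release and back off along the fingers.

Call:
{"fn": "drive_tool", "kwargs": {"plan": "-0.2 0 0 0 0 0 0; -0.2 0 0 0 0 0 0; -0.2 0 0 0 0 0 0; -0.2 0 -20 0 0 0 0; -0.2 0 -30 0 0 0 0; -0.2 0 -35 0 0 0 0; -0.2 0 0 0 0 0 0"}}

```text
clock: 18.82
tcp_pos: [0.4557, -0.027, 0.1942]
orientation: [-0.325, 0.566, 0.656, -0.379]
wrist_force: [1.2, 0.9, 0.7]
finger_gap: 0.0339
```

```bash
python3 - <<'E'
from h import *
show(); snap("wrist","w16"); snap("top","t16")
W=fcloud(load("w16")).reshape(-1,3); k=np.isfinite(W).all(1); W=W[k]
Rk=np.array([w2r(w) for w in W])*1000
s=Rk[(abs(Rk[:,2]-105)<4)&(Rk[:,0]<-120)&(Rk[:,0]>-290)&(abs(Rk[:,1])<75)]
print(len(s),s.min(0),s.max(0),cv2.minAreaRect(s[:,:2].astype(np.float32)))
h=Rk[(abs(Rk[:,2]-140)<3)&(Rk[:,0]<-120)&(Rk[:,0]>-290)&(abs(Rk[:,1])<30)]
print(len(h),cv2.minAreaRect(h[:,:2].astype(np.float32)))
E
```

```text
t 18.825 TIP rack [-244.4   -0.4  198.5] world [ 0.4532 -0.0274  0.1985] gap 0.0339 F [1.2 0.9 0.7] q [-0.42 -0.3  -0.79  0.63  0.27 -0.51] tilt 30.1 yaw 8.5 xz -0.002
15130 [-262.59627027  -48.09787956  101.00542104] [-145.09099824   47.57757916  108.99675665] ((-203.84934997558594, -0.2973442077636719), (95.62613677978516, 117.47779846191406), 89.92477416992188)
1866 ((-205.22579956054688, -0.544978141784668), (17.604021072387695, 60.96940231323242), 89.8199234008789)
```

View pics/w16.png

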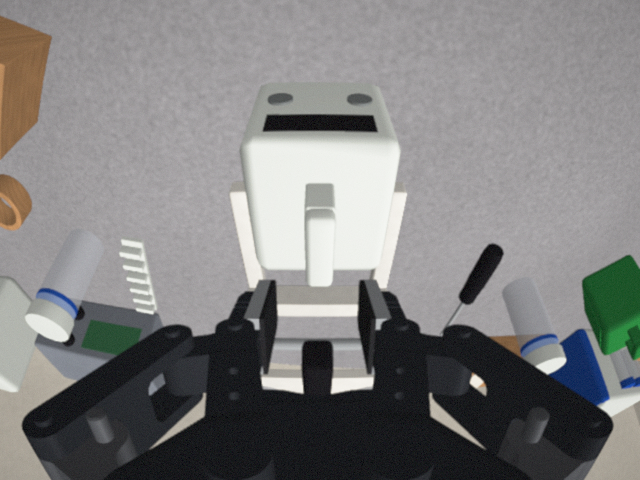

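The appliance stands at rack (-204.5, -0.5) mm, square, its back already between the rails. I close the fingers and go to the front face to push.

```bash
python3 - <<'E'
from h import *
show(); T=tool(YAW,25)
a=rows(r2w([-.310,0,.16]),T,3); print()
rows(r2w([-.310,0,.06]),T,4,a)
W=fcloud(load("w16"))
for u,v in [(280,99),(359,99),(320,122),(320,90),(320,105)]: print((u,v),np.round(w2r(W[v,u])*1000))
E
```

```text
t 18.925 TIP rack [-245.1    0.3  195.9] world [ 0.4524 -0.0267  0.1959] gap 0.0339 F [-0.8  0.3 -0.3] q [-0.42 -0.29 -0.79  0.62  0.27 -0.51] tilt 29.9 yaw 8.5 xz 0.0
[-0.  -0.4 24.9] [1.63 0.07 0.04]
[-0.1  0.3 24.9] [1.63 0.07 0.04]
[-0.1  1.  24.9] [1.63 0.07 0.04]

[ 0.  22.7 10.6] [0. 0. 0.]
[ 0.  22.7 10.6] [0. 0. 0.]
[ 0.  22.7 10.6] [0. 0. 0.]
[ 0.  22.7 10.6] [0. 0. 0.]
(280, 99) [-266.  -28.   48.]
(359, 99) [-266.   27.   47.]
(320, 122) [-265.   -0.   82.]
(320, 90) [-264.    0.   28.]
(320, 105) [-264.    0.   55.]
```

Call:
{"fn": "drive_tool", "kwargs": {"plan": "-1 0 0 25 1.6 0 0; -1 0 0 25 1.6 0 0; -1 0 1 25 1.6 0 0; -1 0 0 0 0 0 0"}}

```text
clock: 19.42
tcp_pos: [0.3821, -0.0344, 0.1474]
orientation: [-0.356, 0.547, 0.638, -0.41]
wrist_force: [-0.8, 0.1, 0.8]
finger_gap: 0.0001
```

```bash
python3 - <<'E'
from h import *
show(); rows(r2w([-.305,0,.06]),tool(YAW,25),4)
E
```

```text
t 19.425 TIP rack [-317.8    2.8  152. ] world [ 0.3801 -0.0348  0.152 ] gap 0.0001 F [-0.8  0.1  0.8] q [-0.52 -0.34 -0.88  0.7   0.26 -0.62] tilt 24.2 yaw 8.5 xz 0.007
[-0.9 22.3  6.5] [-0.19  0.02  0.11]
[-0.8 22.3  6.6] [-0.19  0.02  0.11]
[-0.8 22.2  6.7] [-0.19  0.02  0.11]
[-0.7 22.2  6.7] [-0.19  0.02  0.11]
```

Call:
{"fn": "drive_tool", "kwargs": {"plan": "-1 -1 22.5 6.5 0 0 0; -1 -1 22.5 6.5 0 0 0; -1 -1 22 6.5 0 0 0; -1 0 0 0 0 0 0"}}

```text
clock: 19.92
tcp_pos: [0.3932, -0.0364, 0.0767]
orientation: [-0.356, 0.548, 0.637, -0.409]
wrist_force: [-0.1, 0.7, -0.1]
finger_gap: -0.0004
```

```bash
python3 - <<'E'
from h import *
show(); snap("wrist","w17"); rows(r2w([-.29,0,.055]),tool(YAW,25),2)
E
```

```text
t 19.925 TIP rack [-307.2   -0.7   81.3] world [ 0.3911 -0.0367  0.0813] gap -0.0004 F [-0.1  0.7 -0.1] q [-0.5  -0.22 -1.01  0.44  0.26 -0.6 ] tilt 24.3 yaw 8.4 xz 0.006
[ 0.5 15.9 -1.9] [-0.29  0.02  0.17]
[ 0.5 15.9 -1.8] [-0.29  0.02  0.17]
```

View pics/w17.png

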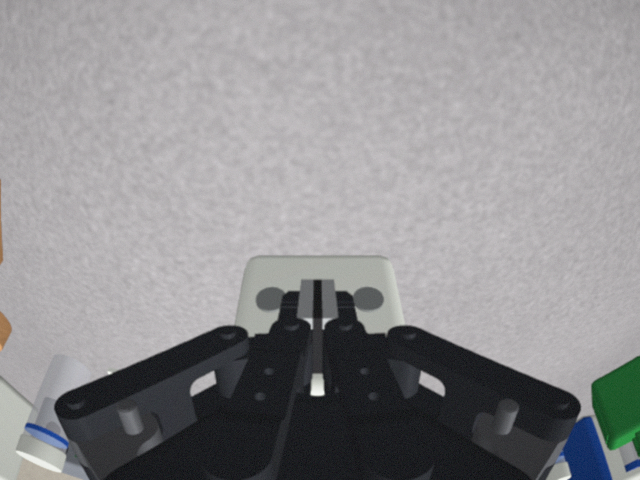

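```bash
python3 - <<'E'
from h import *
rows(r2w([-.288,0,.06]),tool(YAW,18),2)
E
```

```text
[ 0.5 14.  -3.5] [3.21 0.03 0.16]
[ 0.6 13.8 -4.3] [3.21 0.03 0.16]
```

Call:
{"fn": "drive_tool", "kwargs": {"plan": "-1 0.5 14 -3.5 3.2 0 0.2; -1 0.5 14 -4.3 3.2 0 0.2; -1 0 0 0 0 0 0"}}

```text
clock: 20.35
tcp_pos: [0.4147, -0.0343, 0.0581]
orientation: [-0.382, 0.531, 0.612, -0.445]
wrist_force: [-0.1, -0.8, 0.0]
finger_gap: -0.0003
```

```bash
python3 - <<'E'
from h import *
a=show(); T=tool(YAW,35); b=rows(r2w([-.26,0,.055]),tool(YAW,22),3);print(); rows(r2w([-.148,0,.055]),T,9,b)
E
```

```text
t 20.35 TIP rack [-285.1   -1.7   62.8] world [ 0.4131 -0.0345  0.0628] gap -0.0003 F [-0.1 -0.8  0. ] q [-0.39 -0.08 -0.91  0.46  0.16 -0.52] tilt 18.2 yaw 8.3 xz -0.005
[ 0.6  5.1 -7.2] [-1.28  0.03 -0.09]
[ 0.6  5.2 -7.1] [-1.28  0.03 -0.09]
[ 0.6  5.4 -7. ] [-1.28  0.03 -0.09]

[  0.    4.6 -11.7] [-1.44 -0.   -0.  ]
[ -0.    4.9 -11.5] [-1.44 -0.   -0.  ]
[  0.    5.2 -11.4] [-1.44 -0.   -0.  ]
[ -0.    5.5 -11.3] [-1.44 -0.   -0.  ]
[ -0.    5.8 -11.1] [-1.44 -0.   -0.  ]
[  0.    6.1 -11. ] [-1.44 -0.   -0.  ]
[ -0.    6.4 -10.8] [-1.44 -0.   -0.  ]
[ -0.    6.6 -10.7] [-1.44 -0.   -0.  ]
[  0.    6.9 -10.5] [-1.44 -0.   -0.  ]
```

Call:
{"fn": "drive_tool", "kwargs": {"plan": "-1 0.6 5 -7 -1.3 0 0; -1 0.6 5 -7 -1.3 0 0; -1 0.6 5.5 -7 -1.3 0 0; -1 0 4.5 -11.5 -1.4 0 0; -1 0 5 -11.5 -1.4 0 0"}}

```text
clock: 20.98
tcp_pos: [0.4627, -0.0252, 0.0536]
orientation: [-0.349, 0.554, 0.638, -0.406]
wrist_force: [-1.9, -0.2, -0.9]
finger_gap: -0.0001
```

```bash
python3 - <<'E'
from h import *
show(); snap("wrist","w18"); snap("top","t18"); crop("t18",260,400,100,300,3,"c18"); rows(r2w([-.148,0,.055]),tool(YAW,35),7)
E
```

```text
t 20.975 TIP rack [-236.9    0.4   58.2] world [ 0.4605 -0.0255  0.0582] gap -0.0001 F [-1.9 -0.2 -0.9] q [-0.37 -0.04 -0.96  0.26  0.21 -0.47] tilt 25.2 yaw 8.2 xz -0.005
[ -0.    5.8 -11.3] [-1.39  0.02 -0.04]
[ -0.    6.1 -11.2] [-1.39  0.02 -0.04]
[ -0.    6.3 -11. ] [-1.39  0.02 -0.04]
[ -0.    6.6 -10.8] [-1.39  0.02 -0.04]
[ -0.    6.9 -10.7] [-1.39  0.02 -0.04]
[ -0.    7.1 -10.5] [-1.39  0.02 -0.04]
[ -0.    7.4 -10.3] [-1.39  0.02 -0.04]
```

View pics/w18.png

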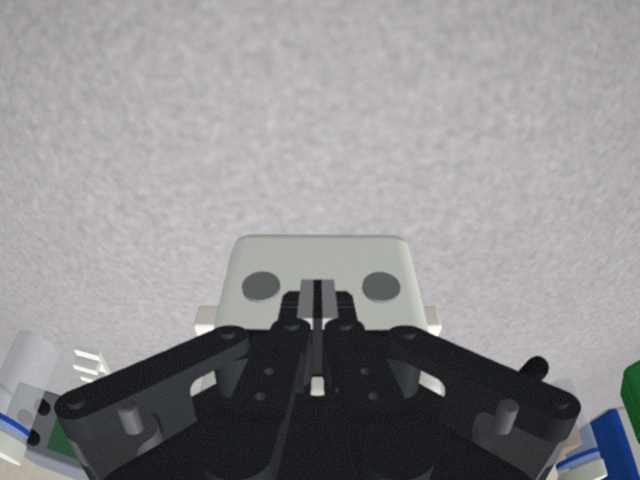

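View pics/c18.png

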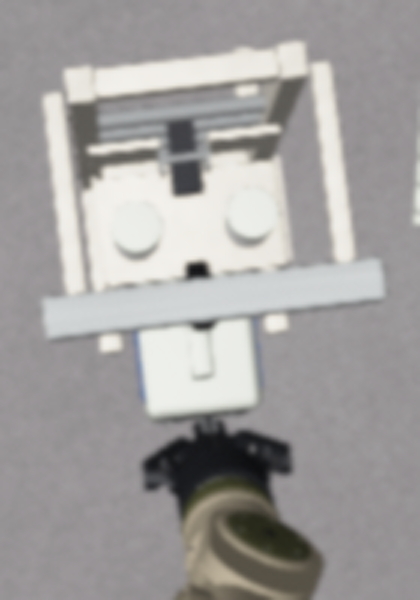

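The push goes straight, with the box square between the rails. I continue.

Call:
{"fn": "drive_tool", "kwargs": {"plan": "-1 0 6 -11.3 -1.4 0 0; -1 0 6 -11 -1.4 0 0; -1 0 6.5 -11 -1.4 0 0; -1 0 6.5 -11 -1.4 0 0; -1 0 0 0 0 0 0"}}

```text
clock: 21.7
tcp_pos: [0.5135, -0.0182, 0.0536]
orientation: [-0.32, 0.571, 0.657, -0.374]
wrist_force: [-0.4, -0.1, -0.2]
finger_gap: 0.0
```

```bash
python3 - <<'E'
from h import *
show(); snap("wrist","w19"); rows(r2w([-.148,0,.055]),tool(YAW,36),3)
W=fcloud(load("w19")).reshape(-1,3)
Rk=(W-O)@RK*1000; R=Rk[(abs(abs(Rk[:,1])-28)<18)&(Rk[:,2]>15)&(Rk[:,2]<60)&(Rk[:,0]>-240)&(Rk[:,0]<-120)]
for lo,hi in((-46,-15),(15,46)):
    q=R[(R[:,1]>lo)&(R[:,1]<hi)]; print(len(q),np.median(q[:,0]))
E
```

```text
t 21.7 TIP rack [-186.    -0.    57.9] world [ 0.511  -0.0186  0.0579] gap 0.0 F [-0.4 -0.1 -0.2] q [-0.33  0.02 -0.96  0.09  0.23 -0.42] tilt 31.0 yaw 8.3 xz -0.006
[  0.    7.4 -10.6] [-1.68  0.05 -0.09]
[  0.    7.7 -10.4] [-1.68  0.05 -0.09]
[  0.    8.  -10.2] [-1.68  0.05 -0.09]
4400 -177.65441802345748
4565 -178.20598380784932
```

View pics/w19.png

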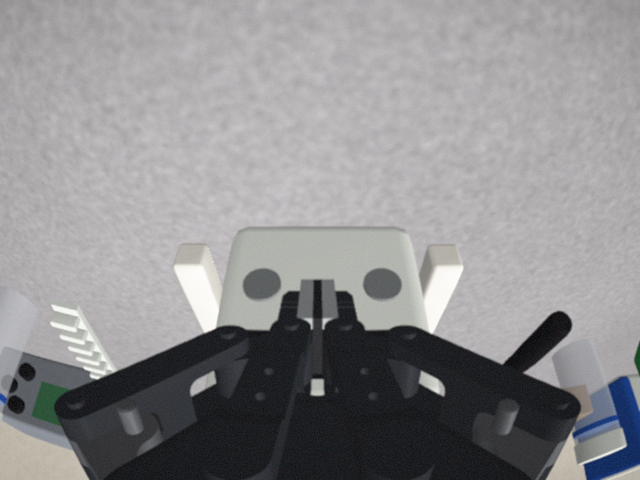

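The front face is at about -177 mm and needs about 44 mm more.

Call:
{"fn": "drive_tool", "kwargs": {"plan": "-1 0 7.5 -10.5 -1.7 0 0; -1 0 7.5 -10.5 -1.7 0 0; -1 0 6 -8 -1.2 0 0; -1 0 0 0 0 0 0"}}

```text
clock: 22.25
tcp_pos: [0.5474, -0.0134, 0.0521]
orientation: [-0.298, 0.583, 0.671, -0.348]
wrist_force: [-0.6, -0.7, 0.6]
finger_gap: 0.0001
```

```bash
cat >> h.py <<'E'
def front(tag):
    W=fcloud(load(tag)).reshape(-1,3)
    Rk=(W-O)@RK*1000; R=Rk[(abs(abs(Rk[:,1])-28)<18)&(Rk[:,2]>15)&(Rk[:,2]<60)&(Rk[:,0]>-240)&(Rk[:,0]<-110)]
    for lo,hi in((-46,-15),(15,46)):
        q=R[(R[:,1]>lo)&(R[:,1]<hi)]; print(len(q),np.median(q[:,0]))
E
python3 - <<'E'
from h import *
show(); snap("wrist","w20"); front("w20"); rows(r2w([-.142,0,.055]),tool(YAW,37),1)
E
```

```text
t 22.25 TIP rack [-1.521e+02 -1.000e-01  5.620e+01] world [ 0.5445 -0.0138  0.0562] gap 0.0001 F [-0.6 -0.7  0.6] q [-0.32  0.08 -0.98 -0.06  0.26 -0.39] tilt 35.5 yaw 8.2 xz -0.006
4782 -144.31781654181353
4973 -145.26658483181566
[ 0.1  6.9 -7.8] [-1.48  0.14 -0.3 ]
```

Call:
{"fn": "drive_tool", "kwargs": {"plan": "-1 0 3 -3.5 -0.5 0 0; -1 0 2.5 -3 -0.4 0 0; -1 0 1.2 -1.6 0 0 0; -1 0 0 0 0 0 0"}}

```text
clock: 22.8
tcp_pos: [0.5572, -0.0119, 0.0515]
orientation: [-0.293, 0.585, 0.674, -0.342]
wrist_force: [-1.8, -0.4, 0.9]
finger_gap: 0.0
```

```bash
python3 - <<'E'
from h import *
show(); snap("wrist","w21"); front("w21")
E
```

```text
t 22.8 TIP rack [-1.422e+02 -1.000e-01  5.550e+01] world [ 0.5543 -0.0123  0.0555] gap 0.0 F [-1.8 -0.4  0.9] q [-0.31  0.1  -0.98 -0.09  0.26 -0.38] tilt 36.4 yaw 8.2 xz -0.006
4899 -135.497802100467
5099 -136.54706016515016
```

Call:
{"fn": "drive_tool", "kwargs": {"plan": "-1 0 0.8 -1 0 0 0; -1 0 0.8 -1 0 0 0; -1 0 0.8 -1 0 0 0; -1 0 0 0 0 0 0"}}

```text
clock: 23.35
tcp_pos: [0.5607, -0.0113, 0.0511]
orientation: [-0.294, 0.585, 0.674, -0.343]
wrist_force: [-3.0, -1.0, 1.4]
finger_gap: 0.0
```

```bash
python3 - <<'E'
from h import *
show(); snap("wrist","w22"); front("w22")
E
```

```text
t 23.35 TIP rack [-138.6    0.    55.2] world [ 0.5578 -0.0117  0.0552] gap 0.0 F [-3.  -1.   1.4] q [-0.3   0.1  -0.97 -0.09  0.25 -0.37] tilt 36.3 yaw 8.2 xz -0.005
4913 -132.032108183373
5108 -133.03065818668878
```

Call:
{"fn": "drive_tool", "kwargs": {"plan": "-1 0 0.8 -1 0 0 0; -1 0 0.8 -1 0 0 0; -1 0 0 0 0 0 0"}}

```text
clock: 23.78
tcp_pos: [0.5607, -0.0108, 0.0495]
orientation: [-0.296, 0.585, 0.673, -0.344]
wrist_force: [-3.1, -0.0, 1.1]
finger_gap: 0.0001
```

```bash
python3 - <<'E'
from h import *
show(); snap("wrist","w23"); front("w23")
E
```

```text
t 23.775 TIP rack [-138.6    0.6   53.5] world [ 0.5578 -0.0112  0.0535] gap 0.0001 F [-3.1 -0.   1.1] q [-0.3   0.11 -0.97 -0.09  0.25 -0.37] tilt 36.1 yaw 8.1 xz -0.005
4943 -131.97030948775713
5153 -132.82995948427964
```

It has stopped against the crossbar: the front no longer moves. I retreat and check.

Call:
{"fn": "drive_tool", "kwargs": {"plan": "-1 0 -6 8 0 0 0; -1 0 -15 20 0 0 0; -1 0 -25 20 0 0 0; -1 0 -35 15 0 0 0; -1 0 -35 10 0 0 0; -1 0 0 0 0 0 0"}}

```text
clock: 24.58
tcp_pos: [0.4493, -0.0347, 0.118]
orientation: [-0.3, 0.579, 0.673, -0.349]
wrist_force: [1.5, -0.6, 0.0]
finger_gap: -0.0001
```

```bash
python3 - <<'E'
from h import *
show(); snap("wrist","w24"); front("w24"); snap("top","t24"); snap("scene","s24"); crop("s24",260,440,160,380,2.7,"c24")
W=fcloud(load("w24")).reshape(-1,3); Rk=(W-O)@RK*1000
s=Rk[(abs(Rk[:,2]-105)<4)&(Rk[:,0]<-20)&(Rk[:,0]>-190)&(abs(Rk[:,1])<75)]
print('unit top',len(s),s.min(0),s.max(0),cv2.minAreaRect(s[:,:2].astype(np.float32)))
t=Rk[(Rk[:,2]>165)&(Rk[:,2]<215)&(Rk[:,0]<-122)&(Rk[:,0]>-170)&(abs(Rk[:,1])<12)]
print('tab',len(t),np.percentile(t,[2,50,98],axis=0))
Wt=cloud(load("top0")); W2=cloud(load("t24"))
f=lambda W:((W-O)@RK*1000)
for n,Wx in(("0",Wt),("24",W2)):
    r=f(Wx).reshape(-1,3); k=(r[:,0]>-115)&(r[:,0]<-25)&(abs(r[:,1])<70)&(r[:,2]>60)&(r[:,2]<280)
    h,e=np.histogram(r[k,2],bins=np.arange(60,290,5)); print(n,[(int(a),int(b)) for a,b in zip(e,h) if b>60])
E
```

```text
t 24.575 TIP rack [-252.2   -7.1  122.1] world [ 0.4464 -0.0351  0.1221] gap -0.0001 F [ 1.5 -0.6  0. ] q [-0.51 -0.26 -1.02  0.29  0.36 -0.56] tilt 35.2 yaw 8.5 xz -0.001
1221 -131.8631747900172
1587 -132.96320404704613
unit top 157 [-104.54504501  -13.11628049  104.19663403] [-32.70766205  -3.66545037 108.85290996] ((-68.70076751708984, -9.466629028320312), (7.939809799194336, 72.1714096069336), 86.91871643066406)Traceback (most recent call last):
  File "<stdin>", line 7, in <module>
    return _quantile_unchecked(
        a, q, axis, out, overwrite_input, method, keepdims, weights)
    return _ureduce(a,
                    func=_quantile_ureduce_func,
    ...<5 lines>...
                    overwrite_input=overwrite_input,
                    method=method)
    r = func(a, **kwargs)
    result = _quantile(arr,
                       quantiles=q,
    ...<2 lines>...
                       out=out,
                       weights=wgt)
    slices_having_nans = np.isnan(arr[-1, ...])
                                  ~~~^^^^^^^^^
IndexError: index -1 is out of bounds for axis 0 with size 0
```

View pics/w24.png

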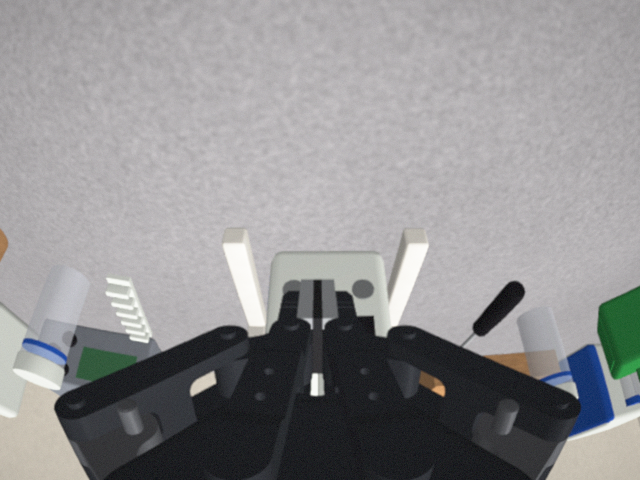

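View pics/c24.png

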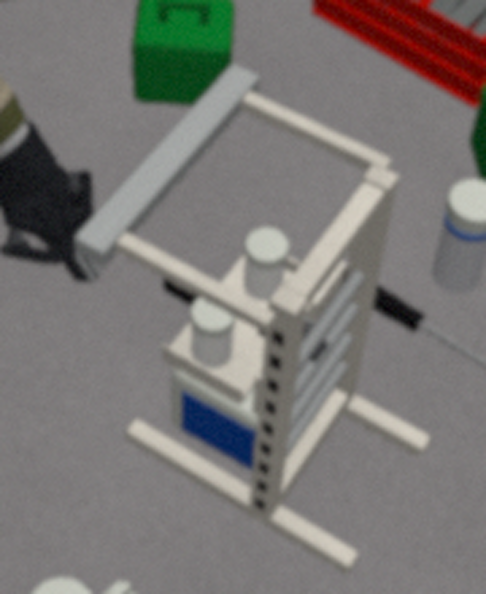

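View pics/t24.png

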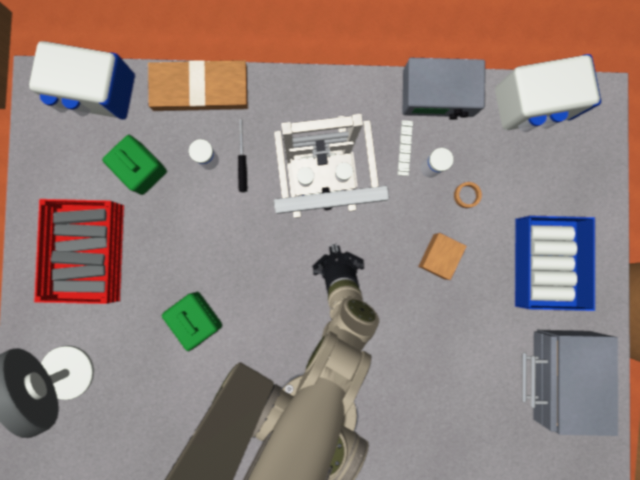

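```bash
python3 - <<'E'
from h import *
for n in("top0","t24"):
    r=((cloud(load(n))-O)@RK*1000).reshape(-1,3); k=(r[:,0]>-115)&(r[:,0]<-60)&(abs(r[:,1])<70)&(r[:,2]>60)&(r[:,2]<280)
    z=r[k,2]; b=75 if n=="top0" else 175
    print(n,'plate',np.median(z[(z>b)&(z<b+25)]),'caps',np.median(z[(z>b+50)&(z<b+90)]))
    t=r[(r[:,0]>-163)&(r[:,0]<-177+20)&(abs(r[:,1])<6)&(r[:,2]<250)&(r[:,2]>60)]; print('tab top',len(t),np.median(t[:,2]) if len(t) else None)
from workcell import monitor; s=monitor.get_state(); print(np.abs(s['qvel']).max())
E
```

```text
top0 plate 83.30729368507942 caps 146.75420201598334
tab top 13 96.80555078852431
t24 plate 182.92968103956832 caps 246.59607483653195
tab top 5 196.2413763049795
0.02627407880653035
```

```bash
python3 -c "
from workcell import job; print(job.hand_in())"
```

```text
the job is handed in; nothing more can be done
None
```

The shelf now hangs on the rung two above its first. The appliance stands under it between the foot rails, back against the crossbar and front looking out. I handed the job in at about 25 s; it reported no verdict.

- **Shelf:** I lifted it about 128 mm by the tab, lowered it gently, and released it once the rung took the load. Top-camera depth before and after puts it about 99.7 mm up (wanted 100). I did not measure the pawl angle. That it is level is inferred from the shelf holding its height after release.
- **Appliance:** I carried it by the handle to the front of the rails and pushed it in with shut fingers until it stopped moving. The two sides of the front face read -131.9 and -133.0 mm in the rack's frame (home is -132.5). It was within about 1 mm of the middle when set down, and it is within about 0.02 rad of square now.
- **Other objects:** In the last top picture the bystanders and look-alikes look unmoved, by eye only. The gripper is clear of everything.

**What went wrong or disagreed:**
- **First handle grasp missed:** the wrist depth showed the fingertips about 5 mm behind the reported tool point, not 22 mm ahead. I corrected for this and the second grasp held.
- **Tab grip:** I lifted the shelf before finding that offset, so the pads probably held only the upper part of the tab. They read 14 mm apart on a 20 mm tab, but it did not slip.

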